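# Unload the ring weights from the storage bar

### The job

The two brass ring weights on the storage bar are due at the calibration laboratory. Turn the slotted stop collar until its slot finds the pin under the bar, slide the collar off the bar end, and lay it in the steel tray. Then slide both weights along the bar, never lifting them off it, over its end onto the rails of the carrier; leave them standing there upright and wholly clear of the bar, with the things around undisturbed.

Things in the scene. Friction and masses are not known exactly. Their poses are not given: they have to be found in the camera images.
- rack: Fixed cast aluminium rack with a plain round steel bar, 16 mm thick, 190 mm long, level, 110 mm above the table. Origin: bar axis at the upright's face (upright 56 mm wide, top 28 mm above the axis, lies at z < 0). z runs along the bar to its free domed end, x up, y across. A square stop pin, 6 x 6 mm, sticks 5.5 mm out of the bar, 12 mm before the end.
- bar_end (a point): Tip of the bar's free end, on its axis; axes as the rack's. The stop pin, hidden from above, points within 35 degrees of straight down, either side; its true angle is not measured. The carrier stands fixed past this point: two level rails (8 mm thick, axes 30 mm apart, tops 31 mm below the bar axis) run from 8 to 114 mm beyond the tip and end at a stop plate 76 mm wide, 6 mm below the bar axis.
- collar_c (a point): Centre of the loose steel stop collar on the bar: a C-shaped ring, 40 mm outside, 19 mm bore, 24 mm long, about 0.15 kg; it turns freely and stays as left. z along the bar, x points through the middle of its slot, 8 mm wide, cut right through the wall. The slot starts on the side away from the robot, 92 to 132 degrees from straight up. It passes the pin only with the slot within 7 degrees of it.
- weight_a_c (a point): Centre of the brass ring weight nearer the upright, loose on the bar: 55 mm outside, 26 mm bore, 32 mm long, 0.5 kg; z along the bar. It hangs with its centre 5 mm below the bar axis; it passes over the pin at any angle. There is more than 50 mm of bare bar behind it for fingers either side of the bar.
- weight_b_c (a point): Centre of the second, equal brass ring weight, between weight_a and the collar, with 3 to 16 mm gaps. Standing on the carrier's rails a weight's centre is 7.5 mm below the bar axis, 2.5 mm lower than on the bar.
- tray: Fixed open steel tray, 150 mm (x) by 130 mm (y), 22 mm high, wall and floor 3 mm. Origin: centre of its underside. The collar goes here, lying any way up.
- phantom_c (a point): Bystander: loose translucent line-pair phantom plate, 110 x 70 x 8 mm, lying flat; its centre.
- shield_c (a point): Bystander: loose half-round lead shield, 100 mm across, 75 mm high, 7 mm thick, standing; middle of its curve, half-way up.
- knob_weight_c (a point): Bystander: loose brass weight with a knob, 38 mm across, 69 mm high, standing; a point on its axis 30 mm up.
Mind the look-alikes: they are no part of the job. What is shaped like the part that bears weight_a_c but blue, green or purple is not meant.

How it is judged:
By the outcome, as a careful person would: the job done as asked, in the order asked, and still so for the second after the job is handed in, with the robot touching nothing.
It also fails if it takes over 72 s, if anything falls off the work surface, if the arm or the gripper's body presses on something with over 40 N, if the wrist force passes 120 N, or if a joint passes its speed limit or range.

### The arm

A 6-joint arm with a two-finger parallel gripper is mounted at the origin on the work surface. World frame = base frame: x ahead of the robot, y to its left, z up, the work surface at z = 0. Lengths are in mm, angles in rad, forces in N, time in s.
With the tool pointing down it reaches from about 300 to 875 mm from the base axis. Payload 4.2 kg.
Tool frame: the origin (TCP) lies between the finger pads; the fingertips stand 17 mm ahead of it and the grasp point (between the pads) lies 2 mm behind it; z points along the fingers, y is the direction in which the jaws open and shut (so a half turn about z gives the same grasp; the last joint's range is limited). The gripper opens to 85 mm and grips with 20 to 120 N. Pads are 22 mm wide; open, the fingers measure 114 mm over their backs; the gripper's body (76 mm by 85 mm) begins 54 mm behind the grasp point. The pads swing forward as they close: fully open they stand 13 mm farther back than shut.
Start: joints at [1.286, 0.32, 1.565, -0, 1.257, -0.02], TCP at [150.488, 554.971, 248.338] pointing down, gripper open.
Joint ranges: [-3.11, 3.11], [-0.84, 2.01], [0.21, 2.61], [-1.34, 4.49], [0.05, 2.63], [-2.56, 2.56]. Speed limits (rad/s): [2.57, 2.57, 3.14, 3.14, 3.14, 3.14].

### API

Orientations are given as a unit quaternion [x, y, z, w].
In Python, from plant import r gives the robot as it stands. The module is installed in compiled form; this text tells all that it offers.
- The arm moves only by the tool servo_tool, never from a script. Its argument "targets" is a list of rows, each an object with "grip": the closure, from 0 (fully open) to 1 (shut); "offset": the shift along the tool's x, y, z in m, a list of three; "rot": the turn, a rotation vector about the tool's x, y, z in rad, a list of three. In form: [{"grip": grip, "offset": [tx, ty, tz], "rot": [wx, wy, wz]}, ...]. A call has 1 to 12 rows; each row shifts and turns the commanded pose from where the row before left it, along the tool's axes as they then stand; what a row does not reach is not made up. A row lasts 1/8 s, in which the tool goes at most 62.5 mm and 10.7 degrees, less where a joint would pass 70% of its speed; a pose out of reach is approached as far as the arm can. A call is refused whole if a number of a shift passes 0.0625 or a number of a turn 0.188, either way. A call with a gripper value outside its range is refused whole. The fingers move at their own pace and stop on an object; "force" is the grip in N (left out, the last holds). Time passes only in rows, so rows that do not move let the fingers close. It gives the time, the measured TCP pose, the force and the opening at its end, in the units of the state.
- r.get_state(): the state, without advancing time (a new reading comes with each control period).
- r.snapshot(name): name is "scene" or "top"; returns a dict with "image" (384x512x3 uint8, blue, green, red), "z_map" (384x512 float32, mm along the optical axis (not along the pixel's ray), 0 where there is no reading), "intrinsics" (3x3 intrinsics, pixels), "origin" and "orientation" of the camera in the world. Camera axes: x right, y down, z forward; pixel columns grow to the right and rows downward; lengths in mm; the calibration is good to about 2 mm. A picture is of the moment at which its call begins.
- r.close_job(): hands the job in, once; it reports no verdict.
The state is a dict: "clock": time; "joint_positions": joint angles; "joint_velocities": joint speeds; "effort": joint torques, N m; "tcp_pos": TCP position; "eef_rot": TCP orientation; "ft_force": force on the tool from outside, world axes, zero at the start; "wrist_torque": the same for the moment, N m; "width": finger opening in mm.
Only numpy, scipy, OpenCV 4.12 (cv2) and the standard library are available. Lean on these libraries where they do the work, as an engineer would, in place of code of your own. Each camera call takes 0.05 s, during which the arm holds its last target.

## Working session

There is one attempt and no reset: what is moved stays moved. The work goes in short steps, Python scripts to look and compute and a tool call to move; the robot and the scene stay as the last step left them, time stands still between calls to the robot, and variables do not carry over. Pictures are saved under pics/ and viewed, and the job is handed in when it is done.

Besides the shell and the picture viewer there is one more tool, called after "Call:" by a JSON object that holds its "method" and its "body", one argument or row to a line. servo_tool: Moves the arm, as the interface text tells. Its arguments: {"type":"object","properties":{"targets":{"type":"array"},"force":{"type":"number"}},"required":["targets"]}

```bash
mkdir -p pics; ls
python3 - <<'E'
from plant import r
import cv2,numpy as np
s=r.get_state(); print(s)
for n in("scene","top"):
    d=r.snapshot(n); cv2.imwrite(f"pics/{n}0.png",d["image"]); np.savez(f"pics/{n}0.npz",**d)
    print(n,d["intrinsics"],d["origin"],d["orientation"])
E
```

```text
pics
{'clock': 0.0, 'joint_positions': array([ 1.28600331e+00,  3.20307490e-01,  1.56571160e+00, -1.08996360e-05,
        1.25740878e+00, -2.00026006e-02]), 'joint_velocities': array([-0.00087926,  0.00069479, -0.00074923,  0.0005658 ,  0.00017283,
       -0.00136507]), 'effort': array([-1.02703252e-03, -4.15512514e+01, -2.34167129e+01, -2.63473817e-05,
        8.10365978e-03, -6.31256924e-06]), 'tcp_pos': array([150.35482036, 554.51323356, 247.46064321]), 'eef_rot': array([ 1.32007039e-01,  9.91248354e-01, -9.07757650e-04, -1.34177695e-04]), 'ft_force': array([-0.40270351,  0.23870861,  0.06554516]), 'wrist_torque': array([ 0.00939389, -0.01280003, -0.00870241]), 'width': 85.06740506755526}
scene [[481.62366944   0.         249.20829534]
 [  0.         481.62366944 192.42422428]
 [  0.           0.           1.        ]] [1006.05068997  541.10918337  970.50108216] [ 0.29828904  0.89541705 -0.31498629 -0.10017782]
top [[353.95032694   0.         255.38338623]
 [  0.         353.95032694 187.73730097]
 [  0.           0.           1.        ]] [ 544.82704909  -15.17538708 1015.75067148] [-0.7034774   0.71038961 -0.01442432  0.01606511]
```

View pics/scene0.png

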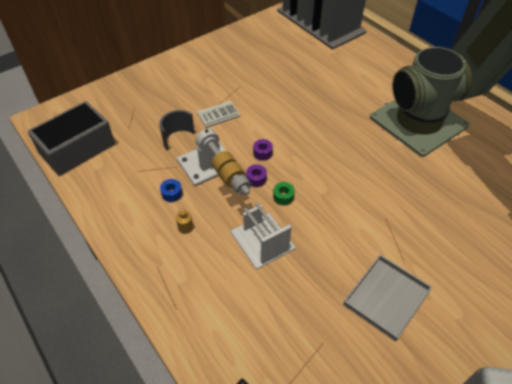

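View pics/top0.png

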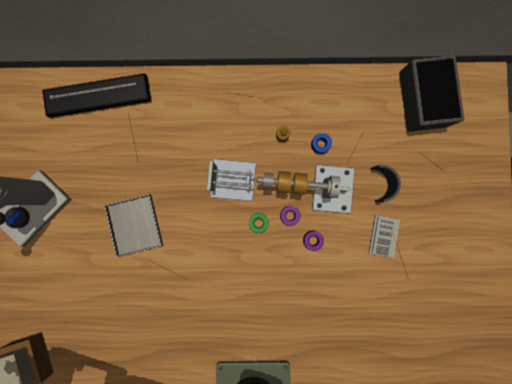

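The top view shows the rack upright at (333,188), the bar running left, the two brass weights at (284,183) and (300,183), the collar at (267,181), the carrier at (232,180) and the flat grey tray at (134,225). The blue, green and purple rings lie on the table and are look-alikes. I'll enlarge this area.

```bash
python3 - <<'E'
import cv2,numpy as np
a=cv2.imread("pics/top0.png")[150:225,200:360]; b=cv2.imread("pics/scene0.png")[120:270,160:310]
cv2.imwrite("pics/c1.png",cv2.resize(a,None,fx=5,fy=5,interpolation=cv2.INTER_CUBIC))
cv2.imwrite("pics/c2.png",cv2.resize(b,None,fx=4,fy=4,interpolation=cv2.INTER_CUBIC))
E
cat > h.py <<'E'
import numpy as np,cv2
from scipy.spatial.transform import Rotation as R
def load(f): return dict(np.load(f))
def pts(d):
    K=d["intrinsics"];z=d["z_map"].astype(float);v,u=np.mgrid[:z.shape[0],:z.shape[1]]
    c=np.stack([(u-K[0,2])/K[0,0]*z,(v-K[1,2])/K[1,1]*z,z],-1)
    return c@R.from_quat(d["orientation"]).as_matrix().T+d["origin"]
def ray(d,u,v,h):
    K=d["intrinsics"];c=np.array([(u-K[0,2])/K[0,0],(v-K[1,2])/K[1,1],1])
    w=R.from_quat(d["orientation"]).as_matrix()@c;t=(h-d["origin"][2])/w[2];return d["origin"]+t*w
def proj(d,p):
    c=(np.asarray(p)-d["origin"])@R.from_quat(d["orientation"]).as_matrix();K=d["intrinsics"]
    return c[0]/c[2]*K[0,0]+K[0,2],c[1]/c[2]*K[1,1]+K[1,2]
E
python3 - <<'E'
from h import *
np.set_printoptions(precision=0,suppress=True,linewidth=200)
for n in("top","scene"):
    d=load(f"pics/{n}0.npz");P=pts(d)
    if n=="top":
        for v in range(164,202,2): print(v,[f"{P[v,u,0]:.0f},{P[v,u,1]:.0f},{P[v,u,2]:.0f}" for u in range(252,330,6)])
        print("heights row 181-184 along u")
        for u in range(205,352,2): 
            k=165+np.argmax(P[165:200,u,2]);print(u,k,P[k,u].round(0),end=' ; ')
E
```

```text
164 ['657,-4,6', '657,-21,-2', '656,-38,4', '657,-56,-2', '657,-73,-2', '656,-90,1', '656,-108,1', '656,-125,2', '656,-142,0', '656,-159,0', '655,-177,1', '655,-194,0', '655,-212,-3']
166 ['650,-4,9', '651,-21,-1', '651,-38,-2', '651,-56,-2', '650,-73,3', '650,-90,1', '650,-107,1', '650,-125,-1', '650,-142,-1', '650,-160,-3', '650,-177,0', '648,-192,13', '648,-209,14']
168 ['645,-4,5', '646,-21,-1', '645,-38,0', '645,-56,1', '645,-73,0', '645,-90,2', '645,-107,-0', '644,-125,1', '644,-142,-0', '644,-159,-1', '644,-176,2', '643,-192,11', '642,-208,16']
170 ['639,-4,10', '640,-21,-1', '639,-38,2', '639,-56,0', '639,-73,-0', '639,-90,-0', '639,-107,-1', '638,-124,3', '638,-142,0', '638,-159,3', '638,-176,1', '637,-191,13', '636,-207,20']
172 ['633,-4,7', '634,-21,1', '624,-36,114', '634,-56,-0', '633,-73,1', '623,-81,122', '623,-97,118', '633,-125,-0', '633,-142,1', '632,-158,5', '632,-176,-0', '631,-191,12', '631,-208,15']
174 ['622,-5,78', '628,-21,1', '618,-35,126', '618,-51,120', '628,-73,-4', '617,-81,126', '617,-96,126', '619,-113,102', '617,-127,120', '617,-142,120', '627,-176,1'
[... 3992 characters left out ...]
.  135.] ; 307 181 [ 598. -142.  134.] ; 309 165 [ 545.  -15. 1016.] ; 311 184 [ 592. -154.  120.] ; 313 185 [ 589. -159.  120.] ; 315 184 [ 592. -165.  119.] ; 317 186 [ 586. -169.  121.] ; 319 186 [ 586. -174.  121.] ; 321 187 [ 584. -179.  121.] ; 323 186 [ 586. -185.  120.] ; 325 187 [ 584. -190.  118.] ; 327 184 [ 591. -195.  120.] ; 329 185 [ 588. -198.  130.] ; 331 190 [ 575. -201.  137.] ; 333 189 [ 578. -205.  140.] ; 335 198 [ 545.  -15. 1016.] ; 337 185 [ 587. -214.  148.] ; 339 186 [ 585. -220.  141.] ; 341 188 [ 583. -242.   69.] ; 343 187 [ 585. -248.   69.] ; 345 189 [ 580. -253.   69.] ; 347 188 [ 583. -258.   70.] ; 349 190 [ 577. -264.   68.] ; 351 192 [ 545.  -15. 1016.] ;
```

View pics/c1.png

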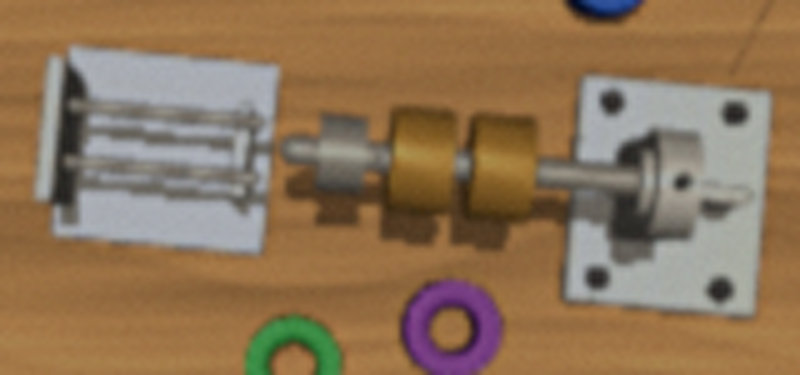

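View pics/c2.png

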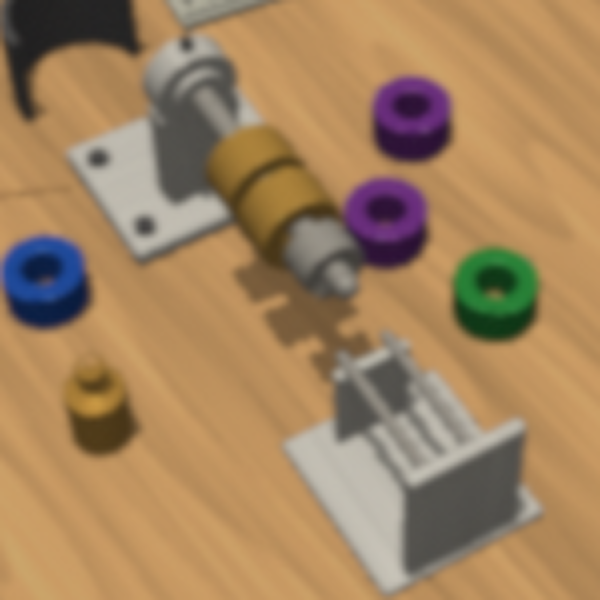

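The crop confirms the parts. In the enlarged top crop the collar (grey) is at (343,152), weight_b at (423,160) and weight_a at (503,167). Both weights are brass on the bar. The loose blue, green and purple rings are not meant. Next I'll fit the axis.

Run:
```python
from h import *
np.set_printoptions(precision=1,suppress=True,linewidth=200)
d=load("pics/top0.npz");P=pts(d)
H=P[...,2]
rows=[]
for u in range(250,332):
    col=H[165:200,u]; m=(col>95)&(col<200)
    if m.sum()<2: print(u,'-');continue
    vs=np.where(m)[0]+165
    a=ray(d,u,vs.min()-.5,110);b=ray(d,u,vs.max()+.5,110); c=(a+b)/2
    rows.append([u,c[0],c[1],a[0]-b[0],len(vs)])
rows=np.array(rows)
for q in rows: print(q)
# line fit along weights + collar + bar
m=(rows[:,0]>256)&(rows[:,0]<326)
x,y=rows[m,1],rows[m,2]
p=np.polyfit(y,x,1);print(p,np.std(x-np.polyval(p,y)))
# scene camera depth cylinder pts: upper weights
s=load("pics/scene0.npz");Q=pts(s)
# carrier rails by depth in top
for u in range(219,250,3):
    print(u,[ (v,round(P[v,u,0]),round(P[v,u,2])) for v in range(165,192) if 72<P[v,u,2]<90])
# tray
for n,dd,PP in(("top",d,P),):
    g=dd["image"]
    box=PP[185:265,98:170]
    mm=(box[...,2]>12)&(box[...,2]<40)
    pt=box[mm][:,:2].astype(np.float32)
    print(cv2.minAreaRect(pt),len(pt), np.percentile(box[mm][:,2],[5,50,95]))
```

```text
250 -
251 -
252 -
253 -
254 -
255 -
[256.  605.  -15.   10.3   4. ]
[257.  605.  -17.6  15.4   6. ]
[258.  605.  -20.2  15.4   6. ]
[259.  605.  -22.7  15.4   6. ]
[260.  604.9 -25.3  15.4   6. ]
[261.  604.9 -27.9  15.4   6. ]
[262.  604.9 -30.4  15.4   6. ]
[263.  598.5 -32.9  28.2  11. ]
[264.  604.9 -35.6  41.1  16. ]
[265.  604.8 -38.1  41.1  16. ]
[266.  603.5 -40.7  38.5  15. ]
[267.  603.5 -43.2  38.5  15. ]
[268.  603.5 -45.8  38.5  15. ]
[269.  602.2 -48.3  41.1  16. ]
[270.  602.1 -50.9  41.1  16. ]
[271.  602.1 -53.5  41.1  16. ]
[272.  603.4 -56.1  38.5  15. ]
[273.  608.5 -58.7  28.3  11. ]
[274.  602.  -61.2  15.4   6. ]
[275.  602.  -63.7  15.4   6. ]
[276.  600.7 -66.3  18.    7. ]
[277.  591.7 -68.7  35.9  13. ]
[278.  599.4 -71.4  51.3  20. ]
[279.  600.6 -74.   53.9  21. ]
[280.  600.6 -76.5  53.9  21. ]
[281.  600.6 -79.1  53.9  21. ]
[282.  599.3 -81.6  56.5  22. ]
[283.  599.3 -84.2  56.5  22. ]
[284.  599.2 -86.8  56.5  21. ]
[285.  599.2 -89.3  56.5  22. ]
[286.  597.9 -91.9  53.9  21. ]
[287.  597.9 -94.4  53.9  21. ]
[288.  597.8 -97.   53.9  21. ]
[289.  5
[... 2271 characters left out ...]
83, 598, 79), (184, 596, 81), (185, 593, 75)]
240 [(172, 628, 76), (173, 625, 80), (174, 622, 77), (183, 598, 80), (184, 596, 78), (185, 593, 81)]
243 [(172, 628, 77), (173, 625, 76), (174, 622, 79), (183, 598, 77), (184, 596, 79), (185, 593, 80)]
246 [(172, 627, 78), (173, 625, 80), (174, 622, 77), (184, 595, 80), (185, 593, 78), (186, 590, 80), (187, 588, 75), (188, 585, 73)]
249 [(171, 630, 75), (173, 624, 80), (174, 622, 80), (175, 619, 78), (177, 614, 74), (178, 612, 74), (179, 609, 76), (180, 606, 76), (181, 604, 73), (184, 595, 78), (185, 593, 78), (186, 590, 80)]
((487.2022399902344, 332.3631896972656), (149.8668670654297, 131.09844970703125), 13.507969856262207) 355 [13.  21.  24.9]
```

Run:
```python
from h import *
d=load("pics/scene0.npz")
b=d["image"][165:205,220:260];cv2.imwrite("pics/c3.png",cv2.resize(b,None,fx=15,fy=15,interpolation=cv2.INTER_CUBIC))
print("collar ctr",proj(d,[602.6,-45.5,108.5]),"tip",proj(d,[605.9,-13.7,110]),"front face",proj(d,[603.8,-33.5,108.5]))
R0=R.from_quat([1.32007039e-01,9.91248354e-01,0,0]).as_matrix();print(R0)
```

```text
collar ctr (np.float64(240.81250710658983), np.float64(184.6190469785208)) tip (np.float64(247.82858106247434), np.float64(193.44794135427279)) front face (np.float64(243.45295577306447), np.float64(188.06197059688625))
[[-0.96514825  0.26170374  0.        ]
 [ 0.26170374  0.96514825  0.        ]
 [ 0.          0.         -1.        ]]
```

View pics/c3.png

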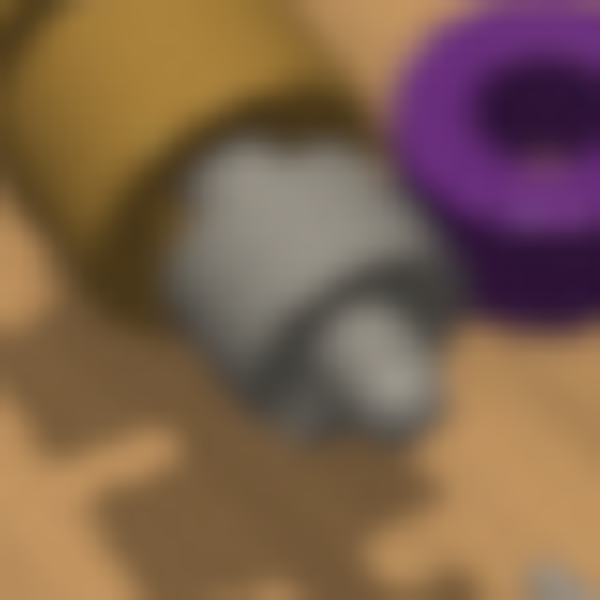

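Run:
```python
from h import *
d=load("pics/scene0.npz")
b=np.array([.1025,.9947,0]);p=np.array([.9947,-.1025,0]);up=np.array([0,0,1])
tip=np.array([605.9,-13.7,110])
c=lambda q:tuple(round((a-o)*15+7) for a,o in zip(proj(d,q),(220,165)))
print("tip",c(tip),"front ctr",c(tip-20*b))
for s in range(92,222,10):
    a=np.radians(s);dr=np.cos(a)*up+np.sin(a)*p
    print(s,"pin end",c(tip-12*b+13.5*dr),"pin root",c(tip-12*b+8*dr),"slot face r10,20",c(tip-20*b-up+10*dr),c(tip-20*b-up+20*dr))
```

```text
tip (424, 434) front ctr (358, 347)
92 pin end (308, 419) pin root (339, 403) slot face r10,20 (302, 378) (245, 406)
102 pin end (310, 428) pin root (340, 409) slot face r10,20 (303, 385) (249, 419)
112 pin end (314, 435) pin root (343, 413) slot face r10,20 (307, 390) (255, 430)
122 pin end (321, 441) pin root (347, 416) slot face r10,20 (311, 395) (264, 438)
132 pin end (329, 444) pin root (352, 419) slot face r10,20 (317, 397) (277, 444)
142 pin end (339, 446) pin root (357, 420) slot face r10,20 (325, 399) (291, 447)
152 pin end (350, 446) pin root (364, 420) slot face r10,20 (333, 399) (308, 447)
162 pin end (362, 444) pin root (371, 419) slot face r10,20 (342, 397) (326, 444)
172 pin end (375, 440) pin root (379, 416) slot face r10,20 (352, 395) (345, 438)
182 pin end (388, 435) pin root (387, 413) slot face r10,20 (361, 390) (364, 430)
192 pin end (401, 428) pin root (394, 409) slot face r10,20 (371, 385) (383, 419)
202 pin end (414, 419) pin root (402, 404) slot face r10,20 (380, 379) (402, 406)
212 pin end (425, 409) pin root (409, 398) slot face r10,20 (389, 371) (419, 392)
```

Run:
```python
from h import *
d=load("pics/scene0.npz")
b=d["image"][178:200,230:256].astype(float)
b=np.clip((b-40)*1.6,0,255).astype(np.uint8)
cv2.imwrite("pics/c4.png",cv2.resize(b,None,fx=28,fy=28,interpolation=cv2.INTER_NEAREST))
```

```text
(no output)
```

View pics/c4.png

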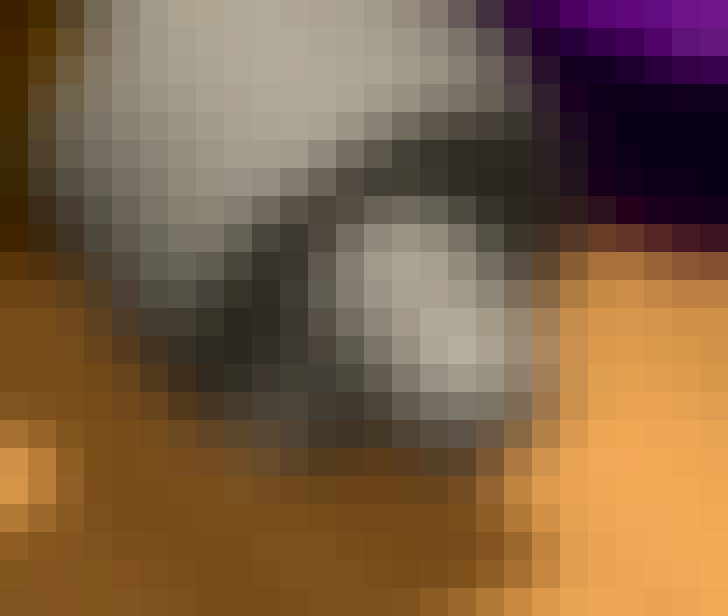

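```bash
cat >> h.py <<'E'
import json,os
b=np.array([.1025,.9947,0]);p=np.array([.9947,-.1025,0]);up=np.array([0,0,1.])
b/=np.linalg.norm(b);p/=np.linalg.norm(p)
tip=np.array([605.9,-13.7,110])
def Rphi(deg):
    y=p;x=b;z=-up
    return np.stack([x,y,z],1)@R.from_rotvec([np.radians(deg),0,0]).as_matrix()
def getcmd():
    j=json.load(open("cmd.json"));return np.array(j["p"]),R.from_quat(j["q"]).as_matrix()
def setcmd(P,M): json.dump(dict(p=list(map(float,P)),q=list(map(float,R.from_matrix(M).as_quat()))),open("cmd.json","w"))
def apply(rows):
    P,M=getcmd()
    for o,w in rows:
        P=P+M@(np.array(o)*1000);M=M@R.from_rotvec(w).as_matrix()
    setcmd(P,M);return P,M
def plan(segs,grip,pivot=None,do=True):
    """segs: list of (P,M,n)"""
    P,M=getcmd();rows=[]
    for Pg,Mg,n in segs:
        Ps,Ms=P.copy(),M.copy();tot=R.from_matrix(Ms.T@Mg).as_rotvec()
        for i in range(1,n+1):
            Mt=Ms@R.from_rotvec(tot*i/n).as_matrix()
            if pivot is None: Pt=Ps+(Pg-Ps)*i/n
            else:
                a=Ps+Ms@pivot;c=Pg+Mg@pivot;Pt=a+(c-a)*i/n-Mt@pivot
            o=np.round(M.T@(Pt-P)/1000,4);w=np.round(R.from_matrix(M.T@Mt).as_rotvec(),3)
            assert abs(o).max()<=.0625 and abs(w).max()<.187,(o,w)
            rows.append((o.tolist(),w.tolist()))
            P=P+M@(o*1000);M=M@R.from_rotvec(w).as_matrix()
    for k in range(0,len(rows),12):
        print(json.dumps([{"grip":grip,"offset":[x+0. for x in o],"rot":[x+0. for x in w]} for o,w in rows[k:k+12]]))
    if do: setcmd(P,M)
    print("cmd end",P.round(1))
    return rows
def state():
    from plant import r
    s=r.get_state();P,M=getcmd();Mm=R.from_quat(s["eef_rot"]).as_matrix();d=s["tcp_pos"]-P
    f=s["ft_force"]
    print("t",round(s["clock"],2),"tcp",s["tcp_pos"].round(1),"err b,p,up",np.round([d@b,d@p,d[2]],1),"rot err deg",np.degrees(R.from_matrix(M.T@Mm).as_rotvec()).round(1),"F b,p,up",np.round([f@b,f@p,f[2]],1),"T",s["wrist_torque"].round(2),"w",round(s["width"],1))
    print("q",s["joint_positions"].round(2)); return s
E
python3 - <<'E'
from h import *
setcmd([150.488,554.971,248.338],R.from_quat([1.3201e-01,9.91248e-01,0,0]).as_matrix())
c=np.array([602.6,-45.5,108.5])
M=Rphi(-45);z=M[:,2];g=c+3*z
plan([(np.array([c[0],c[1],260.]),Rphi(0),13),(g-80*z,M,5)],0)
E
```

```text
[{"grip": 0, "offset": [-0.0457, -0.0355, -0.0009], "rot": [0.0, 0.0, 0.108]}, {"grip": 0, "offset": [-0.0492, -0.0303, -0.0009], "rot": [0.0, 0.0, 0.109]}, {"grip": 0, "offset": [-0.0522, -0.0249, -0.0009], "rot": [0.0, 0.0, 0.108]}, {"grip": 0, "offset": [-0.0546, -0.019, -0.0009], "rot": [0.0, 0.0, 0.108]}, {"grip": 0, "offset": [-0.0563, -0.0131, -0.0009], "rot": [0.0, 0.0, 0.109]}, {"grip": 0, "offset": [-0.0574, -0.0068, -0.0009], "rot": [0.0, 0.0, 0.108]}, {"grip": 0, "offset": [-0.0578, -0.0006, -0.0009], "rot": [0.0, 0.0, 0.109]}, {"grip": 0, "offset": [-0.0576, 0.0057, -0.0009], "rot": [0.0, 0.0, 0.108]}, {"grip": 0, "offset": [-0.0566, 0.0118, -0.0009], "rot": [0.0, 0.0, 0.108]}, {"grip": 0, "offset": [-0.0549, 0.0179, -0.0009], "rot": [0.0, 0.0, 0.109]}, {"grip": 0, "offset": [-0.0528, 0.0238, -0.0009], "rot": [0.0, 0.0, 0.108]}, {"grip": 0, "offset": [-0.0498, 0.0292, -0.0009], "rot": [0.0, 0.0, 0.108]}]
[{"grip": 0, "offset": [-0.0464, 0.0345, -0.0009], "rot": [0.0, 0.0, 0.109]}, {"grip": 0, "offset": [0.0, -0.0109, 0.0194], "rot": [-0.157, 0.0, 0.0]}, {"grip": 0, "offset": [0.0, -0.0138, 0.0175], "rot": [-0.157, 0.0, 0.0]}, {"grip": 0, "offset": [0.0, -0.0163, 0.0151], "rot": [-0.157, 0.0, 0.0]}, {"grip": 0, "offset": [0.0, -0.0185, 0.0124], "rot": [-0.157, 0.0, 0.0]}, {"grip": 0, "offset": [0.0, -0.0202, 0.0093], "rot": [-0.157, 0.0, 0.0]}]
cmd end [548.5 -39.9 163. ]
```

```bash
sed -i 's/pivot=None,do=True)/pivot=None,do=True,rd=3,rr=2)/; s/\/1000,4)/\/1000,rd)/; s/as_rotvec(),3)/as_rotvec(),rr)/' h.py
python3 - <<'E'
from h import *
setcmd([150.488,554.971,248.338],R.from_quat([1.3201e-01,9.91248e-01,0,0]).as_matrix())
c=np.array([602.6,-45.5,108.5])
M=Rphi(-45);z=M[:,2];g=c+3*z
plan([(np.array([c[0],c[1],260.]),Rphi(0),13),(g-80*z,M,6)],0)
E
```

```text
[{"grip": 0, "offset": [-0.046, -0.035, -0.001], "rot": [0.0, 0.0, 0.11]}, {"grip": 0, "offset": [-0.049, -0.031, -0.001], "rot": [0.0, 0.0, 0.11]}, {"grip": 0, "offset": [-0.052, -0.024, -0.001], "rot": [0.0, 0.0, 0.11]}, {"grip": 0, "offset": [-0.055, -0.019, -0.001], "rot": [0.0, 0.0, 0.1]}, {"grip": 0, "offset": [-0.056, -0.013, 0.0], "rot": [0.0, 0.0, 0.11]}, {"grip": 0, "offset": [-0.058, -0.007, -0.001], "rot": [0.0, 0.0, 0.11]}, {"grip": 0, "offset": [-0.058, -0.001, -0.001], "rot": [0.0, 0.0, 0.11]}, {"grip": 0, "offset": [-0.057, 0.006, -0.001], "rot": [0.0, 0.0, 0.11]}, {"grip": 0, "offset": [-0.057, 0.012, -0.001], "rot": [0.0, 0.0, 0.11]}, {"grip": 0, "offset": [-0.055, 0.018, -0.001], "rot": [0.0, 0.0, 0.1]}, {"grip": 0, "offset": [-0.052, 0.023, -0.001], "rot": [0.0, 0.0, 0.11]}, {"grip": 0, "offset": [-0.05, 0.03, -0.001], "rot": [0.0, 0.0, 0.11]}]
[{"grip": 0, "offset": [-0.047, 0.034, -0.001], "rot": [0.0, 0.0, 0.11]}, {"grip": 0, "offset": [0.0, -0.009, 0.016], "rot": [-0.13, 0.0, 0.0]}, {"grip": 0, "offset": [0.0, -0.011, 0.015], "rot": [-0.13, 0.0, 0.0]}, {"grip": 0, "offset": [0.0, -0.013, 0.013], "rot": [-0.13, 0.0, 0.0]}, {"grip": 0, "offset": [0.0, -0.015, 0.012], "rot": [-0.13, 0.0, 0.0]}, {"grip": 0, "offset": [0.0, -0.016, 0.01], "rot": [-0.13, 0.0, 0.0]}, {"grip": 0, "offset": [0.0, -0.017, 0.007], "rot": [-0.14, 0.0, 0.0]}]
cmd end [548.  -40.1 162.8]
```

Call:
{"method": "servo_tool", "body": {
  "targets": [
    {"grip": 0, "offset": [-0.046, -0.035, -0.001], "rot": [0.0, 0.0, 0.11]},
    {"grip": 0, "offset": [-0.049, -0.031, -0.001], "rot": [0.0, 0.0, 0.11]},
    {"grip": 0, "offset": [-0.052, -0.024, -0.001], "rot": [0.0, 0.0, 0.11]},
    {"grip": 0, "offset": [-0.055, -0.019, -0.001], "rot": [0.0, 0.0, 0.1]},
    {"grip": 0, "offset": [-0.056, -0.013, 0.0], "rot": [0.0, 0.0, 0.11]},
    {"grip": 0, "offset": [-0.058, -0.007, -0.001], "rot": [0.0, 0.0, 0.11]},
    {"grip": 0, "offset": [-0.058, -0.001, -0.001], "rot": [0.0, 0.0, 0.11]},
    {"grip": 0, "offset": [-0.057, 0.006, -0.001], "rot": [0.0, 0.0, 0.11]},
    {"grip": 0, "offset": [-0.057, 0.012, -0.001], "rot": [0.0, 0.0, 0.11]},
    {"grip": 0, "offset": [-0.055, 0.018, -0.001], "rot": [0.0, 0.0, 0.1]},
    {"grip": 0, "offset": [-0.052, 0.023, -0.001], "rot": [0.0, 0.0, 0.11]},
    {"grip": 0, "offset": [-0.05, 0.03, -0.001], "rot": [0.0, 0.0, 0.11]}
  ]
}}

```text
clock: 1.6
tcp_pos: [568.8, -0.6, 259.0]
eef_rot: [0.706, 0.708, -0.0, -0.0]
ft_force: [-0.0, 0.2, -0.8]
width: 85.3
```

Call:
{"method": "servo_tool", "body": {
  "targets": [
    {"grip": 0, "offset": [-0.047, 0.034, -0.001], "rot": [0.0, 0.0, 0.11]},
    {"grip": 0, "offset": [0.0, -0.009, 0.016], "rot": [-0.13, 0.0, 0.0]},
    {"grip": 0, "offset": [0.0, -0.011, 0.015], "rot": [-0.13, 0.0, 0.0]},
    {"grip": 0, "offset": [0.0, -0.013, 0.013], "rot": [-0.13, 0.0, 0.0]},
    {"grip": 0, "offset": [0.0, -0.015, 0.012], "rot": [-0.13, 0.0, 0.0]},
    {"grip": 0, "offset": [0.0, -0.016, 0.01], "rot": [-0.13, 0.0, 0.0]},
    {"grip": 0, "offset": [0.0, -0.017, 0.007], "rot": [-0.14, 0.0, 0.0]},
    {"grip": 0, "offset": [0, 0, 0], "rot": [0, 0, 0]}
  ]
}}

```text
clock: 2.6
tcp_pos: [554.5, -47.0, 179.7]
eef_rot: [0.705, 0.629, 0.209, 0.253]
ft_force: [-0.1, 0.0, 0.6]
width: 85.1
```

Run:
```python
from h import *
state()
from plant import r
for n in("scene","top"):
    d=r.snapshot(n);np.savez(f"pics/{n}1.npz",**d)
    a=d["image"][110:260,150:330] if n=="scene" else d["image"][120:240,190:370]
    cv2.imwrite(f"pics/{n}1.png",cv2.resize(a,None,fx=4,fy=4,interpolation=cv2.INTER_CUBIC))
```

```text
t 2.6 tcp [554.5 -47.  179.7] err b,p,up [-6.2  7.2 16.9] rot err deg [ 6.9 -1.7 -0.1] F b,p,up [ 0.  -0.1  0.6] T [ 0.08  0.3  -0.03] w 85.1
q [-0.08  0.15  2.19 -0.32  0.14  0.34]
```

View pics/top1.png

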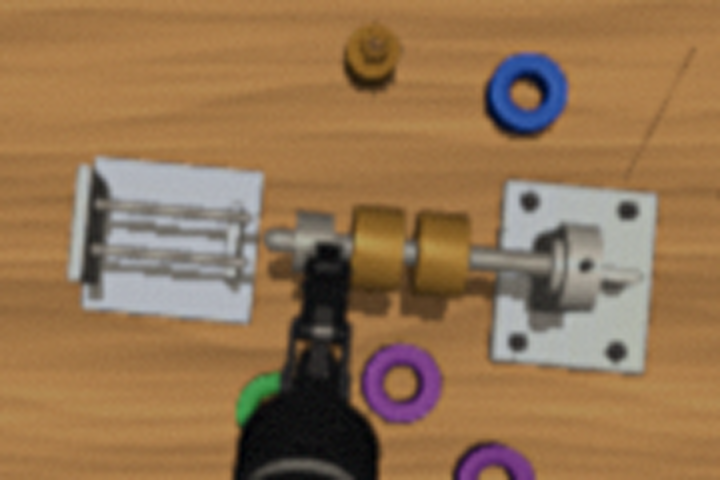

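View pics/scene1.png

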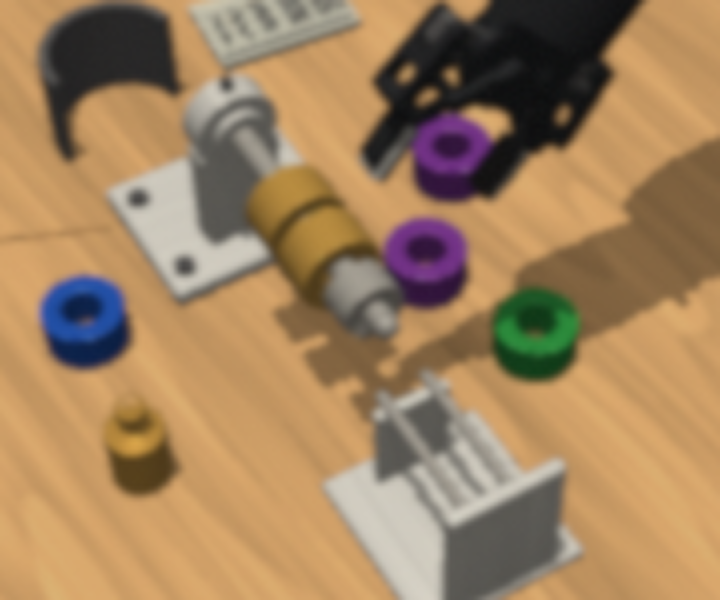

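The tilt ran into wrist-singularity limits at q5 = 0.14, so the tool stopped at about -38°. The fingers are clear: in the top crop they are at (325,250), and nothing was disturbed. I'll re-base the ledger on the measured pose and use a milder start tilt.

```bash
cat >> h.py <<'E'
def rebase():
    from plant import r
    s=r.get_state();setcmd(s["tcp_pos"],R.from_quat(s["eef_rot"]).as_matrix())
def phi():
    from plant import r
    s=r.get_state();z=R.from_quat(s["eef_rot"]).as_matrix()[:,2];return np.degrees(np.arctan2(-z@p,-z[2]))
E
python3 - <<'E'
from h import *
rebase();print(phi())
c=np.array([602.6,-45.5,108.5])
M=Rphi(-20);z=M[:,2];g=c+3*z
plan([(g-80*z,M,6)],0)
E
```

```text
-38.465162423767715
[{"grip": 0, "offset": [0.001, 0.003, 0.002], "rot": [0.05, 0.0, 0.0]}, {"grip": 0, "offset": [0.001, 0.002, 0.002], "rot": [0.06, 0.01, 0.0]}, {"grip": 0, "offset": [0.001, 0.003, 0.002], "rot": [0.05, 0.0, 0.0]}, {"grip": 0, "offset": [0.002, 0.003, 0.001], "rot": [0.05, 0.01, -0.01]}, {"grip": 0, "offset": [0.001, 0.003, 0.002], "rot": [0.06, 0.0, 0.0]}, {"grip": 0, "offset": [0.001, 0.003, 0.001], "rot": [0.05, 0.01, 0.0]}]
cmd end [576.5 -42.5 180.9]
```

Call:
{"method": "servo_tool", "body": {
  "targets": [
    {"grip": 0, "offset": [0.001, 0.003, 0.002], "rot": [0.05, 0.0, 0.0]},
    {"grip": 0, "offset": [0.001, 0.002, 0.002], "rot": [0.06, 0.01, 0.0]},
    {"grip": 0, "offset": [0.001, 0.003, 0.002], "rot": [0.05, 0.0, 0.0]},
    {"grip": 0, "offset": [0.002, 0.003, 0.001], "rot": [0.05, 0.01, -0.01]},
    {"grip": 0, "offset": [0.001, 0.003, 0.002], "rot": [0.06, 0.0, 0.0]},
    {"grip": 0, "offset": [0.001, 0.003, 0.001], "rot": [0.05, 0.01, 0.0]},
    {"grip": 0, "offset": [0, 0, 0], "rot": [0, 0, 0]}
  ]
}}

```text
clock: 3.58
tcp_pos: [577.7, -42.4, 181.2]
eef_rot: [0.73, 0.66, 0.118, 0.13]
ft_force: [0.0, 0.1, -0.5]
width: 85.4
```

Run:
```python
from h import *
state();print(phi())
c=np.array([602.6,-45.5,108.5])
M=Rphi(-20);z=M[:,2];g=c+3*z
plan([(g,M,5)],0,do=False,rd=4,rr=3)
```

```text
t 3.58 tcp [577.7 -42.4 181.2] err b,p,up [0.2 1.2 0.3] rot err deg [-0.1  0.1  0. ] F b,p,up [ 0.1  0.  -0.5] T [0.01 0.17 0.01] w 85.4
q [-0.09  0.24  1.91 -0.    0.63  0.01]
-20.23034345084405
[{"grip": 0, "offset": [-0.0001, -0.0001, 0.016], "rot": [0.0, 0.0, 0.0]}, {"grip": 0, "offset": [-0.0001, 0.0, 0.016], "rot": [0.001, 0.0, 0.001]}, {"grip": 0, "offset": [0.0, -0.0001, 0.016], "rot": [0.0, 0.0, 0.0]}, {"grip": 0, "offset": [-0.0001, 0.0, 0.016], "rot": [0.001, -0.001, 0.0]}, {"grip": 0, "offset": [-0.0001, 0.0, 0.016], "rot": [0.0, 0.0, 0.001]}]
cmd end [603.6 -45.6 105.7]
```

Call:
{"method": "servo_tool", "body": {
  "targets": [
    {"grip": 0, "offset": [0, -0.001, 0.016], "rot": [0, 0, 0]},
    {"grip": 0, "offset": [0, 0, 0.016], "rot": [0, 0, 0]},
    {"grip": 0, "offset": [0, 0, 0.016], "rot": [0, 0, 0]},
    {"grip": 0, "offset": [0, 0, 0.016], "rot": [0, 0, 0]},
    {"grip": 0, "offset": [0, 0, 0.016], "rot": [0, 0, 0]},
    {"grip": 0, "offset": [0, 0, 0], "rot": [0, 0, 0]}
  ]
}}

```text
clock: 4.32
tcp_pos: [601.7, -45.2, 103.0]
eef_rot: [0.731, 0.66, 0.116, 0.128]
ft_force: [-0.1, -0.4, -0.7]
width: 85.6
```

Run:
```python
from h import *
Z=[0,0,0]
apply([([0,-.001,.016],Z)]+[([0,0,.016],Z)]*4)
state()
from plant import r
d=r.snapshot("top");np.savez("pics/top2.npz",**d)
cv2.imwrite("pics/top2.png",cv2.resize(d["image"][150:220,230:320],None,fx=8,fy=8,interpolation=cv2.INTER_CUBIC))
d=r.snapshot("scene")
cv2.imwrite("pics/scene2.png",cv2.resize(d["image"][140:220,200:300],None,fx=7,fy=7,interpolation=cv2.INTER_CUBIC))
```

```text
t 4.33 tcp [601.7 -45.2 103. ] err b,p,up [-0.2 -1.3 -2.5] rot err deg [ 0.2 -0.   0. ] F b,p,up [-0.4 -0.1 -0.7] T [ 0.05  0.16 -0.01] w 85.6
q [-0.09  0.37  1.96 -0.01  0.46  0.01]
```

View pics/top2.png

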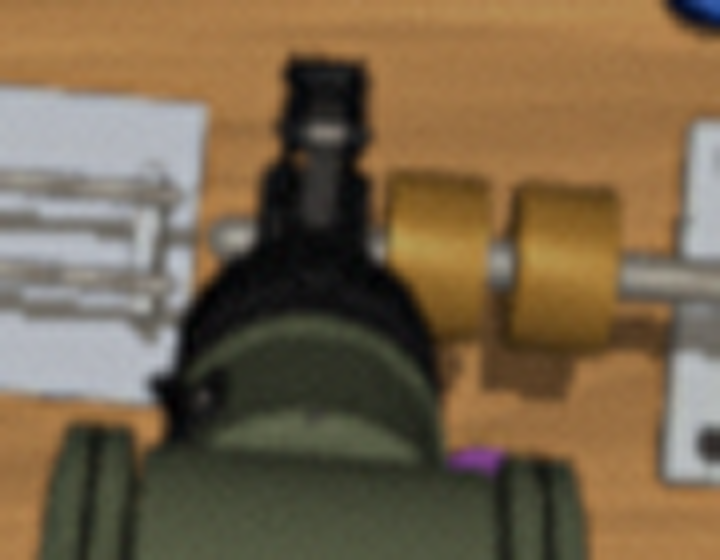

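View pics/scene2.png

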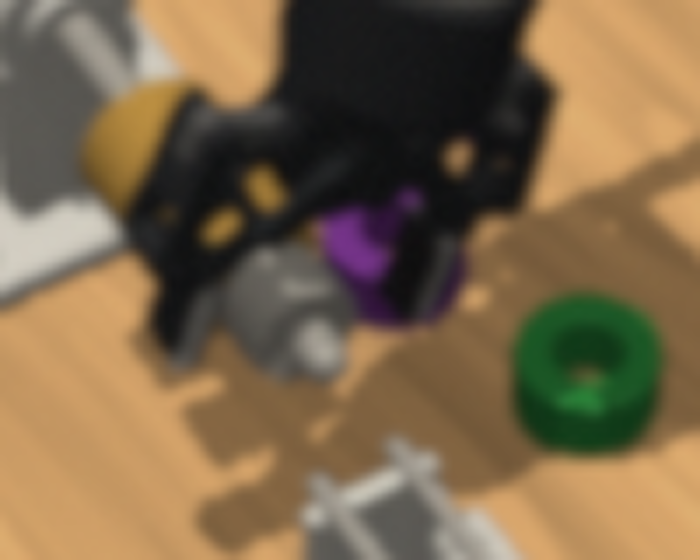

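The fingers straddle the collar: in the top crop the gripper is at (325,200), clear of weight_b at (440,250), and in the scene crop the collar is at (285,300) between the pads. I'll correct about 2.5 mm sideways, then close gently.

Call:
{"method": "servo_tool", "body": {
  "targets": [
    {"grip": 0, "offset": [0, 0.0025, -0.0015], "rot": [0, 0, 0]},
    {"grip": 0.3, "offset": [0, 0, 0], "rot": [0, 0, 0]},
    {"grip": 0.4, "offset": [0, 0, 0], "rot": [0, 0, 0]}
  ],
  "force": 25
}}

```text
clock: 4.8
tcp_pos: [604.1, -45.4, 107.6]
eef_rot: [0.731, 0.66, 0.117, 0.13]
ft_force: [0.5, 0.3, -0.5]
width: 52.5
```

Run:
```python
from h import *
Z=[0,0,0]
apply([([0,.0025,-.0015],Z)])
s=state()
c=np.array([602.6,-45.5,108.5]);M=R.from_quat(s["eef_rot"]).as_matrix();print(M.T@(c-s["tcp_pos"]))
```

```text
t 4.8 tcp [604.1 -45.4 107.6] err b,p,up [-0.2 -0.7 -0.1] rot err deg [ 0. -0.  0.] F b,p,up [ 0.4  0.5 -0.5] T [ 0.08  0.17 -0.02] w 52.5
q [-0.09  0.37  1.95 -0.01  0.47  0.01]
[-0.21625773 -1.05608098 -1.32607198]
```

Call:
{"method": "servo_tool", "body": {
  "targets": [
    {"grip": 0.4, "offset": [0, -0.001, 0], "rot": [0, 0, 0]},
    {"grip": 1, "offset": [0, 0, 0], "rot": [0, 0, 0]},
    {"grip": 1, "offset": [0, 0, 0], "rot": [0, 0, 0]},
    {"grip": 1, "offset": [0, 0, 0], "rot": [0, 0, 0]}
  ],
  "force": 25
}}

```text
clock: 5.3
tcp_pos: [603.0, -45.3, 106.8]
eef_rot: [0.731, 0.66, 0.117, 0.129]
ft_force: [-1.1, -1.1, 1.4]
width: 39.3
```

Run:
```python
from h import *
Z=[0,0,0]
apply([([0,-.001,0],Z)])
s=state()
c=np.array([602.6,-45.5,108.5]);M=R.from_quat(s["eef_rot"]).as_matrix();print(M.T@(c-s["tcp_pos"]))
```

```text
t 5.3 tcp [603.  -45.3 106.8] err b,p,up [-0.2 -0.9 -0.6] rot err deg [ 0.1 -0.   0. ] F b,p,up [-1.2 -0.9  1.4] T [-0.01  0.17  0.03] w 39.3
q [-0.09  0.37  1.95 -0.01  0.47  0.01]
[-0.22109206  0.25423274 -1.68028604]
```

Call:
{"method": "servo_tool", "body": {
  "targets": [
    {"grip": 1, "offset": [0, -0.0004, 0], "rot": [0.17, 0, 0]},
    {"grip": 1, "offset": [0.002, 0, 0], "rot": [0, 0, 0]},
    {"grip": 1, "offset": [0.002, 0, 0], "rot": [0, 0, 0]}
  ]
}}

```text
clock: 5.68
tcp_pos: [602.8, -41.3, 105.9]
eef_rot: [0.739, 0.668, 0.061, 0.068]
ft_force: [0.4, -0.6, -0.6]
width: 39.5
```

Run:
```python
from h import *
Z=[0,0,0]
apply([([0,-.0004,0],[.17,0,0])]+[([.002,0,0],Z)]*2)
s=state();print(phi())
```

```text
t 5.67 tcp [602.8 -41.3 105.9] err b,p,up [-0.2 -1.1 -1.3] rot err deg [-0. -0.  0.] F b,p,up [-0.6  0.4 -0.6] T [-0.1  -0.03 -0.02] w 39.5
q [-0.09  0.42  1.83 -0.    0.72  0.02]
-10.425868009760185
```

Call:
{"method": "servo_tool", "body": {
  "targets": [
    {"grip": 1, "offset": [0.0015, 0, -0.0005], "rot": [0, 0, 0]},
    {"grip": 1, "offset": [0.0015, 0, 0], "rot": [0, 0, 0]}
  ]
}}

```text
clock: 5.92
tcp_pos: [602.3, -39.2, 106.7]
eef_rot: [0.738, 0.668, 0.059, 0.068]
ft_force: [-0.5, -8.5, -1.8]
width: 39.2
```

Run:
```python
from h import *
Z=[0,0,0]
apply([([.0015,0,-.0005],Z),([.0015,0,0],Z)])
s=state()
```

```text
t 5.92 tcp [602.3 -39.2 106.7] err b,p,up [-1.2 -1.7 -1. ] rot err deg [ 0.1 -0.1 -0.1] F b,p,up [-8.5  0.3 -1.8] T [-1.37  0.22 -0.23] w 39.2
q [-0.08  0.41  1.83 -0.01  0.72  0.02]
```

Call:
{"method": "servo_tool", "body": {
  "targets": [
    {"grip": 1, "offset": [0, 0, 0], "rot": [0.12, 0, 0]},
    {"grip": 1, "offset": [0, 0, 0], "rot": [0, 0, 0]}
  ]
}}

```text
clock: 6.18
tcp_pos: [604.6, -39.6, 107.4]
eef_rot: [0.741, 0.67, 0.02, 0.024]
ft_force: [0.7, -4.4, 0.2]
width: 39.3
```

Run:
```python
from h import *
apply([([0,0,0],[.12,0,0])])
s=state();print(phi())
```

```text
t 6.17 tcp [604.6 -39.6 107.4] err b,p,up [-1.4  0.6 -0.4] rot err deg [-0.1 -0.1 -0. ] F b,p,up [-4.3  1.2  0.2] T [-0.87 -0.18 -0.06] w 39.3
q [-0.08  0.46  1.73 -0.    0.89  0.02]
-3.5680203821389616
```

Call:
{"method": "servo_tool", "body": {
  "targets": [
    {"grip": 1, "offset": [0.0005, 0, 0], "rot": [0.12, 0, 0]},
    {"grip": 1, "offset": [0, 0, 0], "rot": [0, 0, 0]}
  ]
}}

```text
clock: 6.42
tcp_pos: [604.4, -39.5, 107.0]
eef_rot: [0.741, 0.67, -0.021, -0.021]
ft_force: [1.3, -5.8, -0.5]
width: 39.0
```

Run:
```python
from h import *
apply([([0.0005,0,0],[.12,0,0])])
s=state();print(phi())
```

```text
t 6.42 tcp [604.4 -39.5 107. ] err b,p,up [-1.8  0.5 -0.8] rot err deg [-0.  -0.2 -0. ] F b,p,up [-5.6  1.9 -0.5] T [-0.95 -0.23  0.03] w 39.0
q [-0.08  0.51  1.64 -0.    1.05  0.02]
3.3485954687909163
```

Call:
{"method": "servo_tool", "body": {
  "targets": [
    {"grip": 1, "offset": [0.0005, 0, 0], "rot": [0.12, 0, 0]},
    {"grip": 1, "offset": [0, 0, 0], "rot": [0, 0, 0]}
  ]
}}

```text
clock: 6.68
tcp_pos: [603.9, -39.3, 106.5]
eef_rot: [0.739, 0.668, -0.062, -0.065]
ft_force: [-0.3, -5.7, -2.1]
width: 39.2
```

Run:
```python
from h import *
apply([([0.0005,0,0],[.12,0,0])])
s=state();print(phi())
```

```text
t 6.67 tcp [603.9 -39.3 106.5] err b,p,up [-2.1 -0.1 -1.3] rot err deg [ 0.1 -0.2  0. ] F b,p,up [-5.7  0.3 -2.1] T [-1.11 -0.23  0.17] w 39.2
q [-0.08  0.56  1.55 -0.    1.21  0.02]
10.312937227771336
```

Call:
{"method": "servo_tool", "body": {
  "targets": [
    {"grip": 1, "offset": [0.0005, 0, -0.0005], "rot": [0.12, 0, 0]},
    {"grip": 1, "offset": [0, 0, 0], "rot": [0, 0, 0]}
  ]
}}

```text
clock: 6.92
tcp_pos: [603.6, -39.2, 106.6]
eef_rot: [0.733, 0.663, -0.102, -0.11]
ft_force: [-0.2, -6.3, -2.3]
width: 39.5
```

Run:
```python
from h import *
apply([([0.0005,0,-0.0005],[.12,0,0])])
s=state();print(phi())
```

```text
t 6.92 tcp [603.6 -39.2 106.6] err b,p,up [-2.5 -0.5 -1.7] rot err deg [ 0.1 -0.3  0. ] F b,p,up [-6.3  0.4 -2.3] T [-1.1  -0.22  0.33] w 39.5
q [-0.08  0.62  1.47  0.    1.36  0.02]
17.257725039322313
```

Call:
{"method": "servo_tool", "body": {
  "targets": [
    {"grip": 1, "offset": [0.0, 0, -0.0005], "rot": [0.12, 0, 0]},
    {"grip": 1, "offset": [0, 0, 0], "rot": [0, 0, 0]}
  ]
}}

```text
clock: 7.18
tcp_pos: [603.3, -39.1, 106.8]
eef_rot: [0.726, 0.656, -0.142, -0.154]
ft_force: [-1.6, -5.7, -2.2]
width: 39.0
```

Run:
```python
from h import *
apply([([0.0,0,-.0005],[.12,0,0])])
s=state();print(phi())
```

```text
t 7.17 tcp [603.3 -39.1 106.8] err b,p,up [-2.5 -0.9 -1.9] rot err deg [ 0.2 -0.3  0.1] F b,p,up [-5.8 -1.1 -2.2] T [-1.05 -0.22  0.38] w 39.0
q [-0.08  0.68  1.38  0.    1.5   0.02]
24.198828163754214
```

Call:
{"method": "servo_tool", "body": {
  "targets": [
    {"grip": 1, "offset": [0.0005, 0.0005, -0.0005], "rot": [0.12, 0, 0]},
    {"grip": 1, "offset": [0, 0, 0], "rot": [0, 0, 0]}
  ]
}}

```text
clock: 7.42
tcp_pos: [602.9, -38.7, 106.7]
eef_rot: [0.715, 0.645, -0.183, -0.198]
ft_force: [-4.0, -7.0, -2.1]
width: 39.5
```

Run:
```python
from h import *
apply([([0.0005,0.0005,-0.0005],[.12,0,0])])
s=state();print(phi())
```

```text
t 7.42 tcp [602.9 -38.7 106.7] err b,p,up [-2.7 -2.1 -2.3] rot err deg [ 0.4 -0.3  0.1] F b,p,up [-7.4 -3.3 -2.1] T [-0.9   0.1   0.59] w 39.5
q [-0.08  0.74  1.3   0.    1.65  0.02]
31.281581467003406
```

Call:
{"method": "servo_tool", "body": {
  "targets": [
    {"grip": 1, "offset": [0.0005, 0.0005, -0.0005], "rot": [0.12, 0, 0]},
    {"grip": 1, "offset": [0, 0, 0], "rot": [0, 0, 0]}
  ]
}}

```text
clock: 7.68
tcp_pos: [602.9, -36.6, 106.9]
eef_rot: [0.701, 0.633, -0.221, -0.243]
ft_force: [-6.7, -1.5, -1.9]
width: 39.0
```

Run:
```python
from h import *
apply([([0.0005,.0005,-.0005],[.12,0,0])])
s=state();print(phi())
```

```text
t 7.67 tcp [602.9 -36.6 106.9] err b,p,up [-1.  -3.  -2.2] rot err deg [ 0.6 -0.1  0.1] F b,p,up [-2.1 -6.5 -1.9] T [-0.15  0.32  0.24] w 39.0
q [-0.08  0.81  1.22  0.01  1.78  0.02]
38.3399064677627
```

Call:
{"method": "servo_tool", "body": {
  "targets": [
    {"grip": 1, "offset": [0.001, -0.0005, 0.0025], "rot": [0, 0, 0]},
    {"grip": 1, "offset": [0.002, 0, 0], "rot": [0, 0, 0]},
    {"grip": 1, "offset": [0.002, 0, 0], "rot": [0, 0, 0]}
  ]
}}

```text
clock: 8.05
tcp_pos: [603.2, -30.6, 106.9]
eef_rot: [0.702, 0.634, -0.218, -0.24]
ft_force: [-2.9, -0.8, -0.1]
width: 39.0
```

Run:
```python
from h import *
Z=[0,0,0]
apply([([0.001,-.0005,.0025],Z)]+[([0.002,0,0],Z)]*2)
s=state();print(phi())
```

```text
t 8.05 tcp [603.2 -30.6 106.9] err b,p,up [-0.  -1.3 -0.6] rot err deg [ 0.1 -0.   0. ] F b,p,up [-1.1 -2.8 -0.1] T [-0.17  0.08  0.17] w 39.0
q [-0.08  0.8   1.23  0.01  1.77  0.02]
37.83260014779878
```

Call:
{"method": "servo_tool", "body": {
  "targets": [
    {"grip": 0.4, "offset": [0, 0, 0], "rot": [0, 0, 0]},
    {"grip": 0.3, "offset": [0, 0, 0], "rot": [0, 0, 0]},
    {"grip": 0.3, "offset": [0, 0, 0], "rot": [0, 0, 0]}
  ]
}}

```text
clock: 8.43
tcp_pos: [604.1, -30.7, 107.0]
eef_rot: [0.702, 0.634, -0.217, -0.24]
ft_force: [-0.3, 1.0, 0.8]
width: 59.8
```

Run:
```python
from h import *
s=state();print(phi());rebase()
plan([(np.array([603.8,-30.5,107.5]),Rphi(0),5)],0.3,pivot=np.array([0,0,-2.]),rd=4,rr=3)
```

```text
t 8.43 tcp [604.1 -30.7 107. ] err b,p,up [-0.  -0.5 -0.5] rot err deg [-0.  0.  0.] F b,p,up [ 1.  -0.4  0.8] T [-0.03 -0.25 -0.01] w 59.8
q [-0.08  0.8   1.22  0.02  1.77  0.02]
37.715048405082825
[{"grip": 0.3, "offset": [0.0, -0.0001, 0.0], "rot": [-0.132, 0.0, 0.0]}, {"grip": 0.3, "offset": [0.0001, -0.0001, 0.0], "rot": [-0.131, 0.0, 0.001]}, {"grip": 0.3, "offset": [0.0, -0.0001, 0.0], "rot": [-0.132, 0.0, 0.0]}, {"grip": 0.3, "offset": [0.0, 0.0, -0.0002], "rot": [-0.132, 0.0, 0.0]}, {"grip": 0.3, "offset": [0.0001, -0.0001, -0.0001], "rot": [-0.131, 0.0, 0.001]}]
cmd end [603.8 -30.5 107.5]
```

Call:
{"method": "servo_tool", "body": {
  "targets": [
    {"grip": 0.3, "offset": [0, 0, 0], "rot": [-0.132, 0, 0]},
    {"grip": 0.3, "offset": [0, 0, 0], "rot": [-0.132, 0, 0]},
    {"grip": 0.3, "offset": [0, 0, 0], "rot": [-0.132, 0, 0]},
    {"grip": 0.3, "offset": [0, 0, 0], "rot": [-0.132, 0, 0]},
    {"grip": 0.3, "offset": [0, 0, 0], "rot": [-0.132, 0, 0]},
    {"grip": 0.3, "offset": [0, 0, 0], "rot": [0, 0, 0]}
  ]
}}

```text
clock: 9.18
tcp_pos: [601.8, -30.6, 107.7]
eef_rot: [0.742, 0.67, -0.0, -0.0]
ft_force: [1.3, -0.4, -0.6]
width: 59.6
```

Run:
```python
from h import *
s=state();print(phi())
from plant import r
d=r.snapshot("scene");np.savez("pics/scene3.npz",**d)
cv2.imwrite("pics/scene3.png",cv2.resize(d["image"][140:220,200:300],None,fx=7,fy=7,interpolation=cv2.INTER_CUBIC))
```

```text
t 9.18 tcp [601.8 -30.6 107.7] err b,p,up [-0.3 -2.   0.2] rot err deg [ 0.   0.  -0.1] F b,p,up [-0.2  1.4 -0.6] T [-0.04 -0.   -0.  ] w 59.6
q [-0.07  0.48  1.69 -0.    0.97  0.03]
0.05682563240209637
```

View pics/scene3.png

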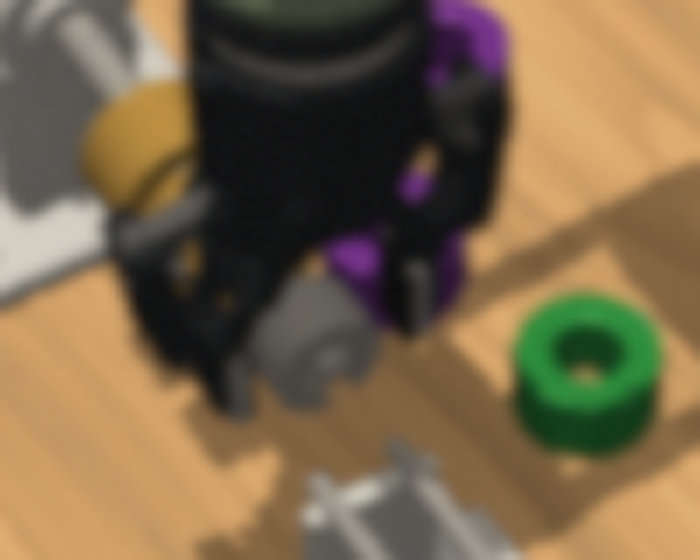

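The scene crop shows the collar at (310,345) near the bar end, with its slot opening downward at (330,390) on the pin. Next I'll regrip with the tool vertical.

Call:
{"method": "servo_tool", "body": {
  "targets": [
    {"grip": 0.4, "offset": [0, 0.0015, 0], "rot": [0, 0, 0]},
    {"grip": 0.4, "offset": [0, 0, 0], "rot": [0, 0, 0]},
    {"grip": 1, "offset": [0, 0, 0], "rot": [0, 0, 0]},
    {"grip": 1, "offset": [0, 0, 0], "rot": [0, 0, 0]},
    {"grip": 1, "offset": [0, 0, 0], "rot": [0, 0, 0]}
  ],
  "force": 40
}}

```text
clock: 9.85
tcp_pos: [605.1, -31.0, 106.5]
eef_rot: [0.742, 0.67, -0.0, 0.0]
ft_force: [-0.2, -0.1, -1.0]
width: 39.0
```

Run:
```python
from h import *
rebase();s=state()
```

```text
t 9.85 tcp [605.1 -31.  106.5] err b,p,up [0. 0. 0.] rot err deg [ 0.  0. -0.] F b,p,up [-0.1 -0.1 -1. ] T [0.   0.05 0.01] w 39.0
q [-0.07  0.48  1.69 -0.    0.97  0.03]
```

Call:
{"method": "servo_tool", "body": {
  "targets": [
    {"grip": 1, "offset": [0.004, 0, 0], "rot": [0, 0, 0]},
    {"grip": 1, "offset": [0.005, 0, 0], "rot": [0, 0, 0]},
    {"grip": 1, "offset": [0.005, 0, 0], "rot": [0, 0, 0]}
  ]
}}

```text
clock: 10.22
tcp_pos: [606.6, -16.6, 106.9]
eef_rot: [0.742, 0.671, 0.0, 0.0]
ft_force: [-1.0, 0.8, -1.7]
width: 39.2
```

Run:
```python
from h import *
apply([([.014,0,0],[0,0,0])]);s=state()
```

```text
t 10.22 tcp [606.6 -16.6 106.9] err b,p,up [0.5 0.1 0.4] rot err deg [-0.  0. -0.] F b,p,up [ 0.7 -1.1 -1.7] T [-0.07  0.08 -0.01] w 39.2
q [-0.05  0.49  1.68 -0.    0.97  0.06]
```

Call:
{"method": "servo_tool", "body": {
  "targets": [
    {"grip": 1, "offset": [0.006, 0, 0], "rot": [0, 0, 0]},
    {"grip": 1, "offset": [0.006, 0, 0], "rot": [0, 0, 0]},
    {"grip": 1, "offset": [0.006, 0, 0], "rot": [0, 0, 0]},
    {"grip": 1, "offset": [0.006, 0, 0], "rot": [0, 0, 0]},
    {"grip": 1, "offset": [0, 0, 0], "rot": [0, 0, 0]}
  ]
}}

```text
clock: 10.85
tcp_pos: [609.1, 7.3, 106.8]
eef_rot: [0.742, 0.671, 0.0, 0.0]
ft_force: [-0.6, -0.0, -1.7]
width: 38.8
```

Run:
```python
from h import *
apply([([.024,0,0],[0,0,0])]);s=state()
```

```text
t 10.85 tcp [609.1   7.3 106.8] err b,p,up [0.5 0.1 0.4] rot err deg [-0.  0. -0.] F b,p,up [-0.1 -0.6 -1.7] T [-0.04 -0.01  0.02] w 38.8
q [-0.01  0.49  1.68 -0.    0.97  0.09]
```

Run:
```python
from h import *
P,M=getcmd()
plan([(P+[0,0,90],M,3),(np.array([487,332,200.]),M,7),(np.array([487,332,60.]),M,4)],1,rd=3)
```

```text
[{"grip": 1, "offset": [0.0, 0.0, -0.03], "rot": [0.0, 0.0, 0.0]}, {"grip": 1, "offset": [0.0, 0.0, -0.03], "rot": [0.0, 0.0, 0.0]}, {"grip": 1, "offset": [0.0, 0.0, -0.03], "rot": [0.0, 0.0, 0.0]}, {"grip": 1, "offset": [0.044, -0.022, -0.001], "rot": [0.0, 0.0, 0.0]}, {"grip": 1, "offset": [0.045, -0.022, 0.0], "rot": [0.0, 0.0, 0.0]}, {"grip": 1, "offset": [0.044, -0.022, -0.001], "rot": [0.0, 0.0, 0.0]}, {"grip": 1, "offset": [0.045, -0.022, 0.0], "rot": [0.0, 0.0, 0.0]}, {"grip": 1, "offset": [0.044, -0.022, -0.001], "rot": [0.0, 0.0, 0.0]}, {"grip": 1, "offset": [0.045, -0.022, 0.0], "rot": [0.0, 0.0, 0.0]}, {"grip": 1, "offset": [0.044, -0.022, -0.001], "rot": [0.0, 0.0, 0.0]}, {"grip": 1, "offset": [0.0, 0.0, 0.035], "rot": [0.0, 0.0, 0.0]}, {"grip": 1, "offset": [0.0, 0.0, 0.035], "rot": [0.0, 0.0, 0.0]}]
[{"grip": 1, "offset": [0.0, 0.0, 0.035], "rot": [0.0, 0.0, 0.0]}, {"grip": 1, "offset": [0.0, 0.0, 0.035], "rot": [0.0, 0.0, 0.0]}]
cmd end [487.1 331.8  60.4]
```

Call:
{"method": "servo_tool", "body": {
  "targets": [
    {"grip": 1, "offset": [0.0, 0.0, -0.03], "rot": [0.0, 0.0, 0.0]},
    {"grip": 1, "offset": [0.0, 0.0, -0.03], "rot": [0.0, 0.0, 0.0]},
    {"grip": 1, "offset": [0.0, 0.0, -0.03], "rot": [0.0, 0.0, 0.0]},
    {"grip": 1, "offset": [0.044, -0.022, -0.001], "rot": [0.0, 0.0, 0.0]},
    {"grip": 1, "offset": [0.045, -0.022, 0.0], "rot": [0.0, 0.0, 0.0]},
    {"grip": 1, "offset": [0.044, -0.022, -0.001], "rot": [0.0, 0.0, 0.0]},
    {"grip": 1, "offset": [0.045, -0.022, 0.0], "rot": [0.0, 0.0, 0.0]},
    {"grip": 1, "offset": [0.044, -0.022, -0.001], "rot": [0.0, 0.0, 0.0]},
    {"grip": 1, "offset": [0.045, -0.022, 0.0], "rot": [0.0, 0.0, 0.0]},
    {"grip": 1, "offset": [0.044, -0.022, -0.001], "rot": [0.0, 0.0, 0.0]},
    {"grip": 1, "offset": [0.0, 0.0, 0.035], "rot": [0.0, 0.0, 0.0]},
    {"grip": 1, "offset": [0.0, 0.0, 0.035], "rot": [0.0, 0.0, 0.0]}
  ]
}}

```text
clock: 12.35
tcp_pos: [487.0, 332.6, 130.3]
eef_rot: [0.741, 0.671, 0.001, 0.0]
ft_force: [-0.6, -0.4, -2.1]
width: 39.1
```

Call:
{"method": "servo_tool", "body": {
  "targets": [
    {"grip": 1, "offset": [0.0, 0.0, 0.035], "rot": [0.0, 0.0, 0.0]},
    {"grip": 1, "offset": [0.0, 0.0, 0.035], "rot": [0.0, 0.0, 0.0]},
    {"grip": 1, "offset": [0.0, 0.0, 0.0], "rot": [0.0, 0.0, 0.0]}
  ]
}}

```text
clock: 12.72
tcp_pos: [485.5, 330.5, 58.3]
eef_rot: [0.742, 0.67, -0.003, -0.0]
ft_force: [-0.5, 0.2, -1.5]
width: 39.1
```

Run:
```python
from h import *
state()
from plant import r
d=r.snapshot("top")
cv2.imwrite("pics/top4.png",cv2.resize(d["image"][150:280,80:280],None,fx=4,fy=4,interpolation=cv2.INTER_CUBIC))
```

```text
t 12.72 tcp [485.5 330.5  58.3] err b,p,up [-1.5 -1.4 -2.1] rot err deg [ 0.3 -0.2  0. ] F b,p,up [ 0.2 -0.5 -1.5] T [-0.01 -0.   -0.03] w 39.1
q [ 0.58  0.52  1.78 -0.    0.85  0.68]
```

View pics/top4.png

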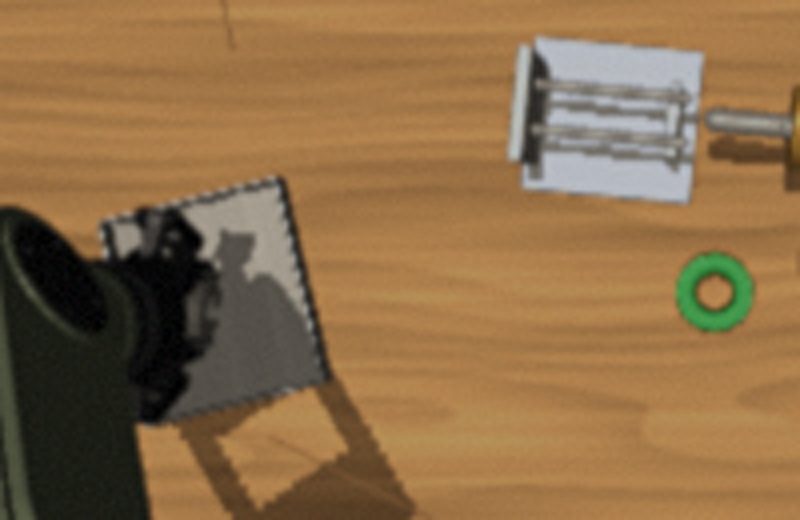

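The collar is held over the tray at crop (200,305), and the bar end is now bare. I'll lower it.

Call:
{"method": "servo_tool", "body": {
  "targets": [
    {"grip": 1, "offset": [0.005, 0, 0.012], "rot": [0, 0, 0]},
    {"grip": 1, "offset": [0, 0, 0.01], "rot": [0, 0, 0]},
    {"grip": 1, "offset": [0, 0, 0.008], "rot": [0, 0, 0]},
    {"grip": 1, "offset": [0, 0, 0.003], "rot": [0, 0, 0]},
    {"grip": 1, "offset": [0, 0, 0], "rot": [0, 0, 0]}
  ]
}}

```text
clock: 13.4
tcp_pos: [487.7, 336.7, 27.5]
eef_rot: [0.742, 0.67, -0.0, 0.0]
ft_force: [-0.5, -0.2, -2.1]
width: 39.1
```

Run:
```python
from h import *
rebase();state()
```

```text
t 13.4 tcp [487.7 336.7  27.5] err b,p,up [0. 0. 0.] rot err deg [0. 0. 0.] F b,p,up [-0.3 -0.5 -2.1] T [-0.03 -0.05  0.  ] w 39.1
q [ 0.59  0.56  1.79 -0.    0.79  0.69]
```

Call:
{"method": "servo_tool", "body": {
  "targets": [
    {"grip": 1, "offset": [0, 0, 0.003], "rot": [0, 0, 0]},
    {"grip": 1, "offset": [0, 0, 0.0025], "rot": [0, 0, 0]},
    {"grip": 1, "offset": [0, 0, 0], "rot": [0, 0, 0]}
  ]
}}

```text
clock: 13.78
tcp_pos: [487.6, 336.6, 22.0]
eef_rot: [0.742, 0.67, -0.0, 0.0]
ft_force: [0.7, -0.6, -1.6]
width: 38.9
```

Run:
```python
from h import *
state()
```

```text
t 13.78 tcp [487.6 336.6  22. ] err b,p,up [-0.  -0.1 -5.5] rot err deg [ 0. -0. -0.] F b,p,up [-0.5  0.7 -1.6] T [ 0.01 -0.01 -0.  ] w 38.9
q [ 0.59  0.57  1.8  -0.    0.78  0.69]
```

Call:
{"method": "servo_tool", "body": {
  "targets": [
    {"grip": 1, "offset": [0, 0, 0.001], "rot": [0, 0, 0]},
    {"grip": 0.45, "offset": [0, 0, 0], "rot": [0, 0, 0]},
    {"grip": 0.35, "offset": [0, 0, 0], "rot": [0, 0, 0]},
    {"grip": 0.35, "offset": [0, 0, -0.005], "rot": [0, 0, 0]},
    {"grip": 0.35, "offset": [0, 0, -0.02], "rot": [0, 0, 0]},
    {"grip": 0.35, "offset": [0, 0, -0.05], "rot": [0, 0, 0]},
    {"grip": 0.35, "offset": [0, 0, -0.05], "rot": [0, 0, 0]},
    {"grip": 0.35, "offset": [0, 0, -0.05], "rot": [0, 0, 0]}
  ]
}}

```text
clock: 14.78
tcp_pos: [487.5, 336.7, 198.3]
eef_rot: [0.742, 0.67, 0.0, 0.0]
ft_force: [0.7, -0.1, -0.7]
width: 55.5
```

Run:
```python
from h import *
apply([([0,0,-.1685],[0,0,0])])
state()
# hover goal: behind weight a
g=np.array([607.4-.103*168,-168,200.]);print(g)
plan([(g,Rphi(0),12)],0.5,do=False,rd=3)
```

```text
t 14.78 tcp [487.5 336.7 198.3] err b,p,up [-0.1 -0.1  2.3] rot err deg [-0.  0. -0.] F b,p,up [-0.   0.7 -0.7] T [ 0.01 -0.07  0.02] w 55.5
q [ 0.59  0.38  1.6  -0.    1.16  0.69]
[ 590.096 -168.     200.   ]
[{"grip": 0.5, "offset": [-0.041, 0.013, 0.0], "rot": [0.0, 0.0, 0.0]}, {"grip": 0.5, "offset": [-0.041, 0.012, -0.001], "rot": [0.0, 0.0, 0.0]}, {"grip": 0.5, "offset": [-0.041, 0.013, 0.0], "rot": [0.0, 0.0, 0.0]}, {"grip": 0.5, "offset": [-0.041, 0.013, 0.0], "rot": [0.0, 0.0, 0.0]}, {"grip": 0.5, "offset": [-0.041, 0.013, -0.001], "rot": [0.0, 0.0, 0.0]}, {"grip": 0.5, "offset": [-0.041, 0.012, 0.0], "rot": [0.0, 0.0, 0.0]}, {"grip": 0.5, "offset": [-0.041, 0.013, 0.0], "rot": [0.0, 0.0, 0.0]}, {"grip": 0.5, "offset": [-0.041, 0.013, 0.0], "rot": [0.0, 0.0, 0.0]}, {"grip": 0.5, "offset": [-0.041, 0.013, -0.001], "rot": [0.0, 0.0, 0.0]}, {"grip": 0.5, "offset": [-0.041, 0.012, 0.0], "rot": [0.0, 0.0, 0.0]}, {"grip": 0.5, "offset": [-0.041, 0.013, 0.0], "rot": [0.0, 0.0, 0.0]}, {"grip": 0.5, "offset": [-0.041, 0.013, -0.001], "rot": [0.0, 0.0, 0.0]}]
cmd end [ 590.2 -168.2  200.3]
```

Call:
{"method": "servo_tool", "body": {
  "targets": [
    {"grip": 0.62, "offset": [-0.041, 0.013, 0.0], "rot": [0.0, 0.0, 0.0]},
    {"grip": 0.62, "offset": [-0.041, 0.012, -0.001], "rot": [0.0, 0.0, 0.0]},
    {"grip": 0.62, "offset": [-0.041, 0.013, 0.0], "rot": [0.0, 0.0, 0.0]},
    {"grip": 0.62, "offset": [-0.041, 0.013, 0.0], "rot": [0.0, 0.0, 0.0]},
    {"grip": 0.62, "offset": [-0.041, 0.013, -0.001], "rot": [0.0, 0.0, 0.0]},
    {"grip": 0.62, "offset": [-0.041, 0.012, 0.0], "rot": [0.0, 0.0, 0.0]},
    {"grip": 0.62, "offset": [-0.041, 0.013, 0.0], "rot": [0.0, 0.0, 0.0]},
    {"grip": 0.62, "offset": [-0.041, 0.013, 0.0], "rot": [0.0, 0.0, 0.0]},
    {"grip": 0.62, "offset": [-0.041, 0.013, -0.001], "rot": [0.0, 0.0, 0.0]},
    {"grip": 0.62, "offset": [-0.041, 0.012, 0.0], "rot": [0.0, 0.0, 0.0]},
    {"grip": 0.62, "offset": [-0.041, 0.013, 0.0], "rot": [0.0, 0.0, 0.0]},
    {"grip": 0.62, "offset": [-0.041, 0.013, -0.001], "rot": [0.0, 0.0, 0.0]}
  ]
}}

```text
clock: 16.27
tcp_pos: [590.3, -169.5, 200.9]
eef_rot: [0.742, 0.67, 0.0, 0.0]
ft_force: [0.4, -0.2, 0.6]
width: 32.3
```

Call:
{"method": "servo_tool", "body": {
  "targets": [
    {"grip": 0.62, "offset": [0, 0, 0], "rot": [0.0, 0.0, 0.0]},
    {"grip": 0.62, "offset": [0, 0, 0], "rot": [0.0, 0.0, 0.0]}
  ]
}}

```text
clock: 16.52
tcp_pos: [589.9, -167.8, 200.5]
eef_rot: [0.742, 0.67, 0.0, -0.0]
ft_force: [0.3, 0.6, 0.3]
width: 32.3
```

Run:
```python
from h import *
rebase();state()
from plant import r
d=r.snapshot("top");np.savez("pics/top5.npz",**d)
cv2.imwrite("pics/top5.png",cv2.resize(d["image"][130:290,80:370],None,fx=2.7,fy=2.7,interpolation=cv2.INTER_CUBIC))
```

```text
t 16.52 tcp [ 589.9 -167.8  200.5] err b,p,up [0. 0. 0.] rot err deg [-0. -0. -0.] F b,p,up [0.6 0.2 0.3] T [-0.01  0.01 -0.01] w 32.3
q [-0.3   0.41  1.55  0.    1.18 -0.19]
```

View pics/top5.png

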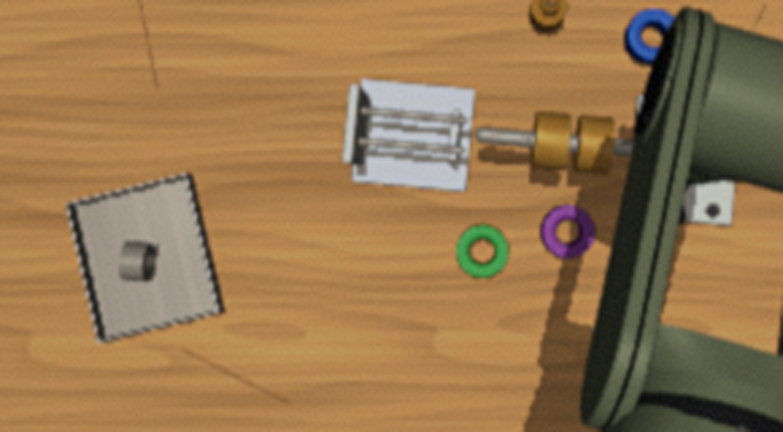

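The collar lies in the tray at crop (138,262), and the two weights are still on the bar at (552,140) and (594,145). I'll lower the fingers either side of the bar behind weight_a.

Call:
{"method": "servo_tool", "body": {
  "targets": [
    {"grip": 0.62, "offset": [0, 0.0005, 0.025], "rot": [0, 0, 0]},
    {"grip": 0.62, "offset": [0, 0, 0.025], "rot": [0, 0, 0]},
    {"grip": 0.62, "offset": [0, 0, 0.015], "rot": [0, 0, 0]},
    {"grip": 0.62, "offset": [0, 0, 0.015], "rot": [0, 0, 0]},
    {"grip": 0.62, "offset": [0, 0, 0.014], "rot": [0, 0, 0]},
    {"grip": 0.62, "offset": [0, 0, 0], "rot": [0, 0, 0]},
    {"grip": 0.62, "offset": [0, 0, 0], "rot": [0, 0, 0]}
  ]
}}

```text
clock: 17.45
tcp_pos: [591.2, -168.4, 106.9]
eef_rot: [0.742, 0.67, 0.0, 0.001]
ft_force: [-0.3, 0.8, -0.2]
width: 32.3
```

Run:
```python
from h import *
apply([([0,.0005,.094],[0,0,0])])
state()
from plant import r
d=r.snapshot("scene")
cv2.imwrite("pics/scene5.png",cv2.resize(d["image"][110:230,160:310],None,fx=5,fy=5,interpolation=cv2.INTER_CUBIC))
```

```text
t 17.45 tcp [ 591.2 -168.4  106.9] err b,p,up [-0.5  0.8  0.3] rot err deg [-0.1 -0.  -0. ] F b,p,up [ 0.8 -0.4 -0.2] T [-0.01 -0.06  0.05] w 32.3
q [-0.3   0.5   1.66 -0.    0.98 -0.19]
```

View pics/scene5.png

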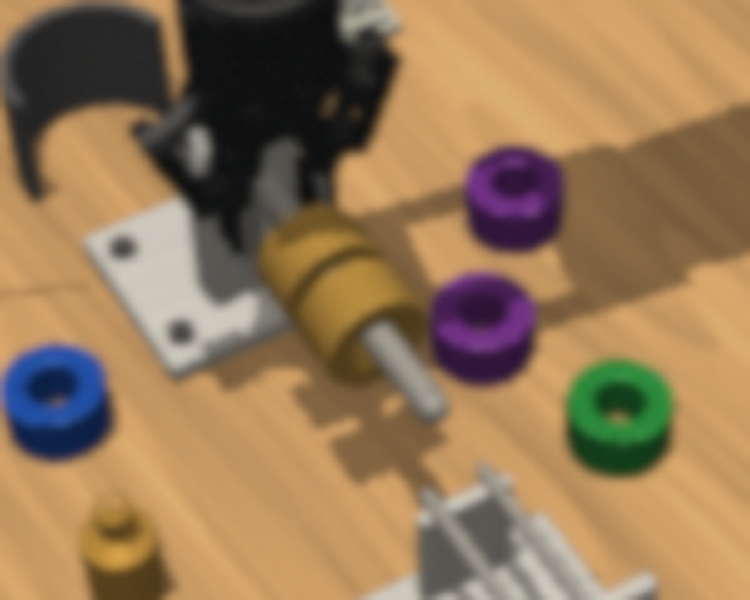

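In the scene crop the fingers sit either side of the bar behind weight_a at (270,190), and the bar past weight_b is bare up to (435,410). I'll start pushing.

Call:
{"method": "servo_tool", "body": {
  "targets": [
    {"grip": 0.62, "offset": [0.006, 0, 0], "rot": [0, 0, 0]},
    {"grip": 0.62, "offset": [0.005, 0, 0], "rot": [0, 0, 0]},
    {"grip": 0.62, "offset": [0.005, 0, 0], "rot": [0, 0, 0]},
    {"grip": 0.62, "offset": [0.005, 0, 0], "rot": [0, 0, 0]},
    {"grip": 0.62, "offset": [0.005, 0, 0], "rot": [0, 0, 0]},
    {"grip": 0.62, "offset": [0.005, 0, 0], "rot": [0, 0, 0]},
    {"grip": 0.62, "offset": [0.005, 0, 0], "rot": [0, 0, 0]},
    {"grip": 0.62, "offset": [0.005, 0, 0], "rot": [0, 0, 0]},
    {"grip": 0.62, "offset": [0.005, 0, 0], "rot": [0, 0, 0]},
    {"grip": 0.62, "offset": [0.005, 0, 0], "rot": [0, 0, 0]}
  ]
}}

```text
clock: 18.75
tcp_pos: [596.1, -118.4, 106.7]
eef_rot: [0.742, 0.671, -0.0, 0.001]
ft_force: [0.9, -6.1, 1.5]
width: 32.5
```

Run:
```python
from h import *
apply([([.051,0,0],[0,0,0])])
state()
from plant import r
d=r.snapshot("scene")
cv2.imwrite("pics/scene6.png",cv2.resize(d["image"][110:230,160:310],None,fx=5,fy=5,interpolation=cv2.INTER_CUBIC))
```

```text
t 18.75 tcp [ 596.1 -118.4  106.7] err b,p,up [-1.2  0.6  0.1] rot err deg [-0.1 -0.1 -0. ] F b,p,up [-6.   1.5  1.5] T [-0.86  0.12  0.  ] w 32.5
q [-0.21  0.49  1.68 -0.    0.97 -0.11]
```

View pics/scene6.png

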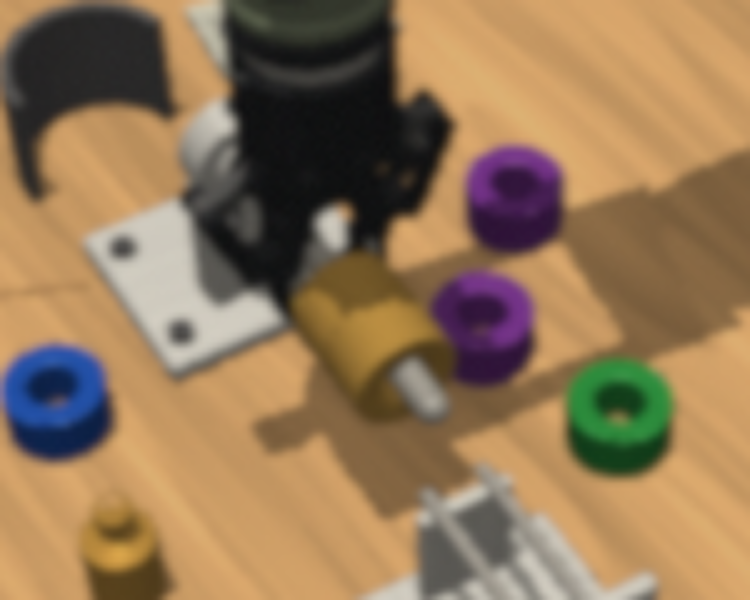

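Both weights now touch and slide level together (crop (370,330)), with a steady push of about 6 N. I'll continue.

Call:
{"method": "servo_tool", "body": {
  "targets": [
    {"grip": 0.62, "offset": [0.005, 0, 0], "rot": [0, 0, 0]},
    {"grip": 0.62, "offset": [0.005, 0, 0], "rot": [0, 0, 0]},
    {"grip": 0.62, "offset": [0.005, 0, 0], "rot": [0, 0, 0]},
    {"grip": 0.62, "offset": [0.005, 0, 0], "rot": [0, 0, 0]},
    {"grip": 0.62, "offset": [0.005, 0, 0], "rot": [0, 0, 0]},
    {"grip": 0.62, "offset": [0.005, 0, 0], "rot": [0, 0, 0]},
    {"grip": 0.62, "offset": [0.005, 0, 0], "rot": [0, 0, 0]},
    {"grip": 0.62, "offset": [0.005, 0, 0], "rot": [0, 0, 0]}
  ]
}}

```text
clock: 19.8
tcp_pos: [600.1, -78.5, 106.7]
eef_rot: [0.742, 0.671, -0.0, 0.001]
ft_force: [0.4, -5.8, 1.7]
width: 32.2
```

Run:
```python
from h import *
apply([([.040,0,0],[0,0,0])])
state()
from plant import r
d=r.snapshot("scene")
cv2.imwrite("pics/scene7.png",cv2.resize(d["image"][140:260,190:320],None,fx=5,fy=5,interpolation=cv2.INTER_CUBIC))
```

```text
t 19.8 tcp [600.1 -78.5 106.7] err b,p,up [-1.2  0.6  0.1] rot err deg [-0.1 -0.1 -0. ] F b,p,up [-5.7  1.   1.7] T [-0.87  0.01 -0.01] w 32.2
q [-0.15  0.48  1.69 -0.    0.97 -0.05]
```

View pics/scene7.png

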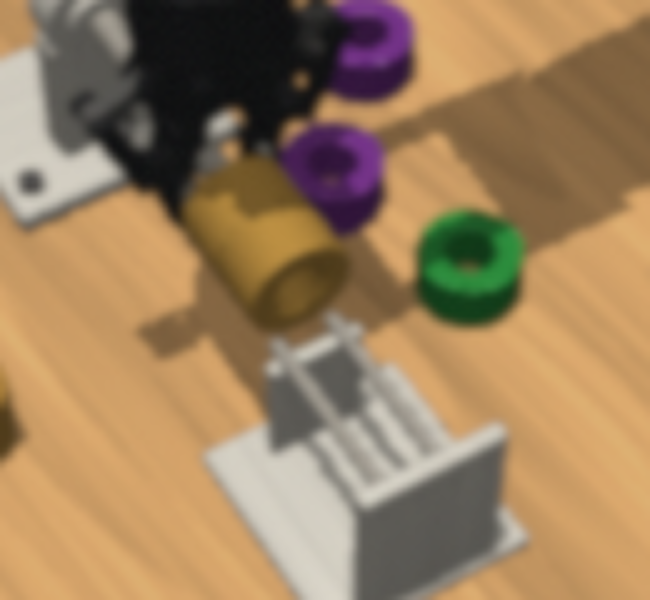

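Call:
{"method": "servo_tool", "body": {
  "targets": [
    {"grip": 0.62, "offset": [0.004, 0, 0], "rot": [0, 0, 0]},
    {"grip": 0.62, "offset": [0.004, 0, 0], "rot": [0, 0, 0]},
    {"grip": 0.62, "offset": [0.004, 0, 0], "rot": [0, 0, 0]},
    {"grip": 0.62, "offset": [0.004, 0, 0], "rot": [0, 0, 0]},
    {"grip": 0.62, "offset": [0.004, 0, 0], "rot": [0, 0, 0]}
  ]
}}

```text
clock: 20.48
tcp_pos: [602.1, -58.5, 106.6]
eef_rot: [0.742, 0.671, -0.0, 0.001]
ft_force: [-0.3, -7.0, 2.1]
width: 32.6
```

Run:
```python
from h import *
apply([([.020,0,0],[0,0,0])])
state()
from plant import r
d=r.snapshot("scene")
cv2.imwrite("pics/scene8.png",cv2.resize(d["image"][140:260,190:320],None,fx=5,fy=5,interpolation=cv2.INTER_CUBIC))
```

```text
t 20.48 tcp [602.1 -58.5 106.6] err b,p,up [-1.1  0.6  0.1] rot err deg [-0.1 -0.1 -0. ] F b,p,up [-7.   0.5  2.1] T [-0.95 -0.01 -0.04] w 32.6
q [-0.12  0.48  1.69 -0.    0.97 -0.01]
```

View pics/scene8.png

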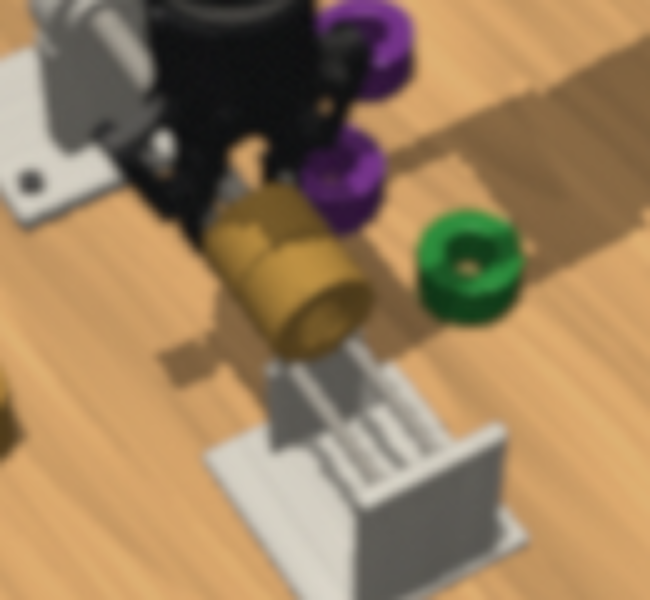

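weight_b's leading edge is over the rails at crop (320,310), with a slight nose-down tilt as expected. The push force is steady at 7 N, so I'll continue.

Call:
{"method": "servo_tool", "body": {
  "targets": [
    {"grip": 0.62, "offset": [0.004, 0, 0], "rot": [0, 0, 0]},
    {"grip": 0.62, "offset": [0.004, 0, 0], "rot": [0, 0, 0]},
    {"grip": 0.62, "offset": [0.004, 0, 0], "rot": [0, 0, 0]},
    {"grip": 0.62, "offset": [0.004, 0, 0], "rot": [0, 0, 0]},
    {"grip": 0.62, "offset": [0.004, 0, 0], "rot": [0, 0, 0]},
    {"grip": 0.62, "offset": [0.004, 0, 0], "rot": [0, 0, 0]}
  ]
}}

```text
clock: 21.28
tcp_pos: [604.5, -34.8, 106.5]
eef_rot: [0.742, 0.671, -0.0, 0.001]
ft_force: [0.4, -6.4, 1.0]
width: 32.7
```

Run:
```python
from h import *
apply([([.024,0,0],[0,0,0])])
state()
from plant import r
d=r.snapshot("scene")
cv2.imwrite("pics/scene9.png",cv2.resize(d["image"][140:260,190:320],None,fx=5,fy=5,interpolation=cv2.INTER_CUBIC))
```

```text
t 21.27 tcp [604.5 -34.8 106.5] err b,p,up [-1.3  0.6 -0. ] rot err deg [-0.1 -0.1 -0. ] F b,p,up [-6.4  1.1  1. ] T [-0.9  -0.03 -0.06] w 32.7
q [-0.08  0.48  1.69 -0.    0.97  0.03]
```

View pics/scene9.png

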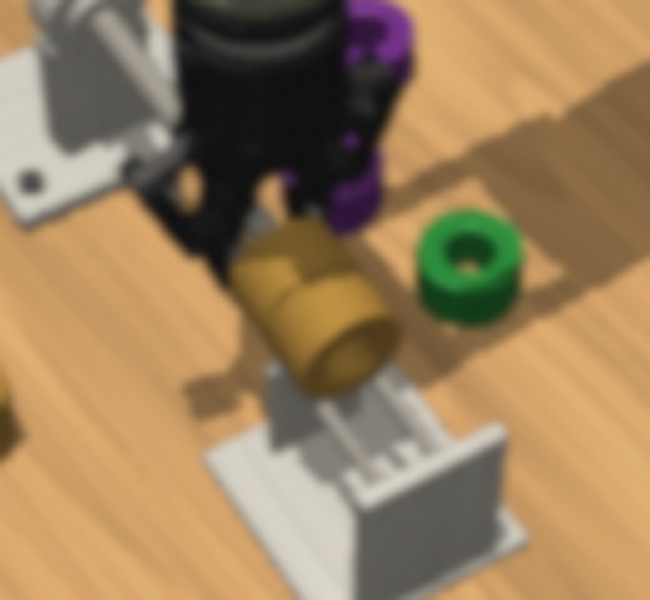

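weight_b rides on the rails at crop (350,350) and weight_a follows. I'll continue.

Call:
{"method": "servo_tool", "body": {
  "targets": [
    {"grip": 0.62, "offset": [0.004, 0, 0], "rot": [0, 0, 0]},
    {"grip": 0.62, "offset": [0.004, 0, 0], "rot": [0, 0, 0]},
    {"grip": 0.62, "offset": [0.004, 0, 0], "rot": [0, 0, 0]},
    {"grip": 0.62, "offset": [0.004, 0, 0], "rot": [0, 0, 0]},
    {"grip": 0.62, "offset": [0.004, 0, 0], "rot": [0, 0, 0]}
  ]
}}

```text
clock: 21.95
tcp_pos: [606.1, -13.6, 106.1]
eef_rot: [0.742, 0.67, -0.0, -0.0]
ft_force: [-0.8, -4.5, -3.2]
width: 32.5
```

Run:
```python
from h import *
apply([([.020,0,0],[0,0,0])])
state()
```

```text
t 21.95 tcp [606.1 -13.6 106.1] err b,p,up [-0.1 -0.  -0.5] rot err deg [ 0. -0. -0.] F b,p,up [-4.6 -0.3 -3.2] T [-0.75  0.08 -0.04] w 32.5
q [-0.04  0.49  1.68 -0.    0.97  0.06]
```

Call:
{"method": "servo_tool", "body": {
  "targets": [
    {"grip": 0.62, "offset": [0.004, 0, 0], "rot": [0, 0, 0]},
    {"grip": 0.62, "offset": [0.004, 0, 0], "rot": [0, 0, 0]},
    {"grip": 0.62, "offset": [0.004, 0, 0], "rot": [0, 0, 0]},
    {"grip": 0.62, "offset": [0.003, 0, 0], "rot": [0, 0, 0]}
  ]
}}

```text
clock: 22.45
tcp_pos: [607.8, 1.2, 106.3]
eef_rot: [0.742, 0.671, -0.0, 0.0]
ft_force: [-0.5, -4.0, -2.3]
width: 32.4
```

Run:
```python
from h import *
apply([([.015,0,0],[0,0,0])])
state()
from plant import r
d=r.snapshot("scene")
cv2.imwrite("pics/scene10.png",cv2.resize(d["image"][140:260,190:320],None,fx=5,fy=5,interpolation=cv2.INTER_CUBIC))
d=r.snapshot("top");np.savez("pics/top10.npz",**d)
cv2.imwrite("pics/top10.png",cv2.resize(d["image"][150:220,190:290],None,fx=7,fy=7,interpolation=cv2.INTER_CUBIC))
```

```text
t 22.45 tcp [607.8   1.2 106.3] err b,p,up [-0.1  0.2 -0.2] rot err deg [-0. -0. -0.] F b,p,up [-4.1 -0.1 -2.3] T [-0.72  0.12 -0.05] w 32.4
q [-0.02  0.49  1.68 -0.    0.97  0.08]
```

View pics/scene10.png

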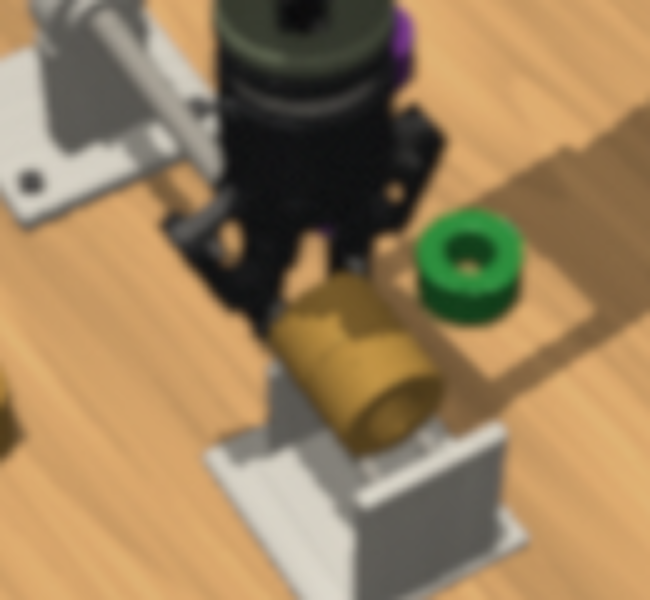

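View pics/top10.png

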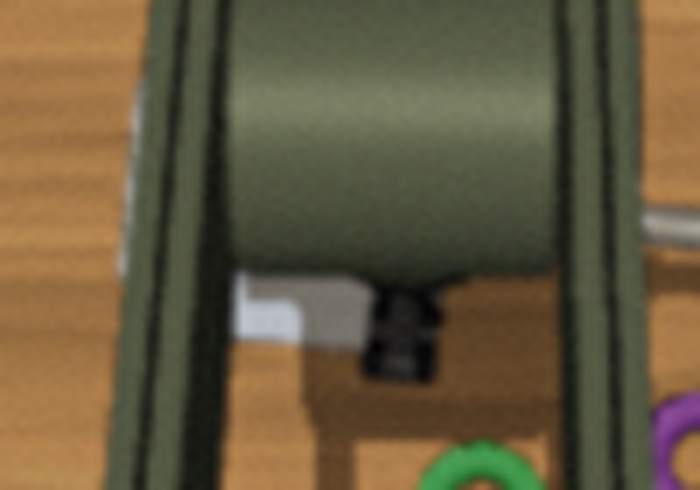

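Both weights stand level on the rails: in the scene crop weight_b is at (395,400) and weight_a at (330,320), both clear of the bar end. I'll back off, lift clear and inspect.

Call:
{"method": "servo_tool", "body": {
  "targets": [
    {"grip": 0.62, "offset": [-0.003, 0, 0], "rot": [0, 0, 0]},
    {"grip": 0.62, "offset": [-0.005, 0, 0], "rot": [0, 0, 0]},
    {"grip": 0.62, "offset": [0, 0, -0.01], "rot": [0, 0, 0]},
    {"grip": 0.62, "offset": [0, 0, -0.03], "rot": [0, 0, 0]},
    {"grip": 0.62, "offset": [0, 0, -0.04], "rot": [0, 0, 0]},
    {"grip": 0.62, "offset": [0, 0, -0.05], "rot": [0, 0, 0]},
    {"grip": 0.62, "offset": [0, 0, -0.04], "rot": [0, 0, 0]},
    {"grip": 0.62, "offset": [0, -0.05, 0], "rot": [0, 0, 0]},
    {"grip": 0.62, "offset": [0, -0.05, 0], "rot": [0, 0, 0]},
    {"grip": 0.62, "offset": [0, -0.05, 0], "rot": [0, 0, 0]},
    {"grip": 0.62, "offset": [0, -0.05, 0], "rot": [0, 0, 0]},
    {"grip": 0.62, "offset": [0, 0, 0], "rot": [0, 0, 0]}
  ]
}}

```text
clock: 24.05
tcp_pos: [405.0, 13.5, 277.3]
eef_rot: [0.742, 0.671, 0.001, 0.0]
ft_force: [1.1, 0.4, 0.1]
width: 32.2
```

Run:
```python
from h import *
rebase();state()
from plant import r
d=r.snapshot("scene");np.savez("pics/scene11.npz",**d);cv2.imwrite("pics/scene11.png",cv2.resize(d["image"][100:280,100:340],None,fx=3.3,fy=3.3,interpolation=cv2.INTER_CUBIC))
d=r.snapshot("top");np.savez("pics/top11.npz",**d)
cv2.imwrite("pics/top11.png",cv2.resize(d["image"][110:280,90:420],None,fx=2.4,fy=2.4,interpolation=cv2.INTER_CUBIC))
P=pts(d);H=P[...,2]
m=(H>100)&(H<160)
for u in range(205,262,1):
    vs=[v for v in range(165,200) if 95<H[v,u]<160]
    if vs: print(u,vs[0],vs[-1],round(P[vs[len(vs)//2],u,1]),round(H[vs,u].max()),end=' ; ')
# compare bystanders
a=load("pics/top0.npz")["image"].astype(int);df=np.abs(a-d["image"].astype(int)).max(2)
for nm,(v0,v1,u0,u1) in dict(phantom=(213,260,365,402),shield=(160,206,368,405),knob=(122,145,272,295),blue=(130,156,308,334),green=(210,236,246,272),purp1=(204,228,278,302),purp2=(228,252,301,326)).items(): print(nm,(df[v0:v1,u0:u1]>60).sum())
```

```text
t 24.05 tcp [405.   13.5 277.3] err b,p,up [0. 0. 0.] rot err deg [ 0. -0.  0.] F b,p,up [0.5 1.  0.1] T [ 0.   -0.05 -0.05] w 32.2
q [0.   0.03 1.86 0.   1.25 0.11]
207 182 189 111 105 ; 208 171 189 109 107 ; 209 165 189 106 109 ; 210 165 189 104 105 ; 211 165 184 101 107 ; 212 165 172 99 104 ; 220 173 186 76 132 ; 221 167 186 73 131 ; 222 166 186 70 131 ; 223 166 186 68 131 ; 224 166 186 65 133 ; 225 166 187 63 131 ; 226 166 187 60 132 ; 227 166 187 58 133 ; 228 167 187 55 131 ; 229 167 187 53 131 ; 230 167 187 50 132 ; 231 167 187 48 132 ; 232 167 187 45 132 ; 233 167 187 43 132 ; 234 167 187 40 132 ; 235 167 188 38 134 ; 236 167 188 35 132 ; 237 167 188 33 133 ; 238 168 188 30 131 ; 239 168 188 28 132 ; 240 168 188 25 131 ; 241 168 188 22 132 ; 242 168 188 20 133 ; 243 168 188 17 132 ; 244 168 188 15 133 ; 245 168 179 12 131 ; 246 168 172 10 114 ; 256 178 181 -15 114 ; 257 177 182 -18 119 ; 258 177 182 -20 119 ; 259 177 182 -23 119 ; 260 177 182 -25 120 ; 261 177 182 -28 118 ; phantom 0
shield 0
knob 0
blue 0
green 0
purp1 0
purp2 0
```

View pics/scene11.png

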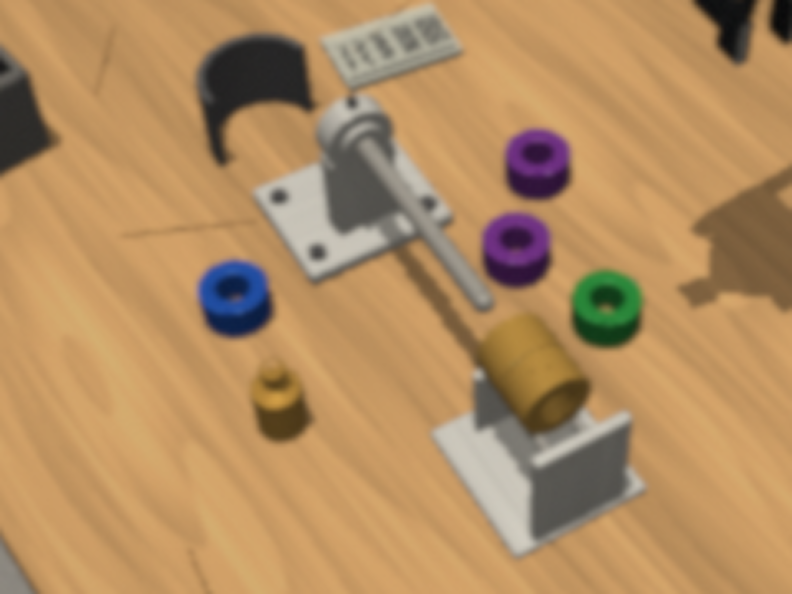

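View pics/top11.png

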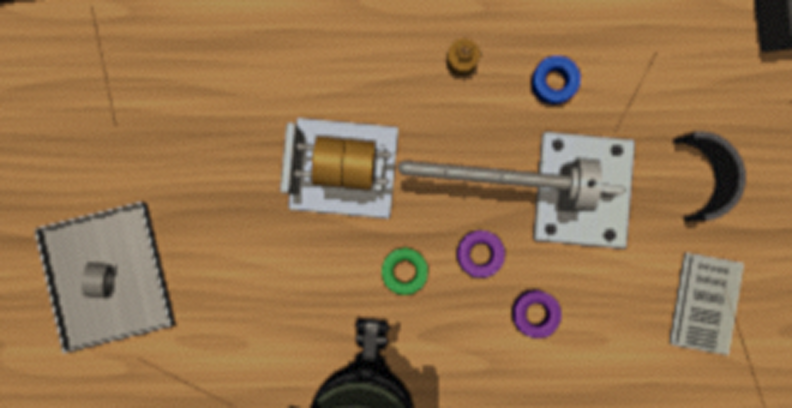

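The top view shows both weights level on the rails at (345,163), about 25 mm past the bar tip at (402,167). The collar is in the tray at (98,280), and the bystanders are unmoved. I'm handing in.

```bash
python3 -c "
from plant import r
print(r.close_job())"
```

```text
the job is handed in; nothing more can be done
None
```

The job is done and handed in at about 24 s of the 72 s allowed; no verdict was reported.

- **Collar:** I gripped it and turned it about 55° while pressing it lightly against the pin, until the slot caught. I then regripped it with the tool vertical, slid it off the bar end and laid it in the steel tray.
- **Weights:** I pushed both along the bar together, with the fingers either side of the bar behind weight_a. The push took about 4 to 7 N. They went over the end onto the carrier's rails without being lifted.

**Last checks:**
- The top view shows both weights standing level on the rails, with tops at about 132 mm. The nearest face is about 25 mm past the bar tip.
- The collar is lying in the tray.
- The top image shows no change at the phantom, shield, knob weight or the look-alike rings.
- The gripper is well clear and touching nothing.

**One thing went wrong:** the first tilted approach ran into the wrist limit and stopped short at about 38° of tilt, touching nothing. I re-planned it from the measured pose. No check failed or disagreed at the end.

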